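Put the washed beaker to dry in the drying cabinet

ROBOT

A 7-joint arm with a two-finger parallel gripper is mounted at the origin on the work surface. World frame = base frame: x ahead of the robot, y to its left, z up, the work surface at z = 0. Lengths are in m, angles in rad, forces in N, time in s.
With the tool pointing down it reaches from about 0.4 to 0.9 m from the base axis. Payload 5.6 kg.
Tool frame: the origin (TCP) lies at the very end of the fingers, on their centre line; the grasp point (between the pads) lies 19 mm behind it (arm.pinch_z is the distance from the TCP to the grasp point, in m); z points along the fingers, y is the line along which they close (so a half turn about z gives the same grasp; the last joint's range is limited). The gripper opens to 92 mm and grips with 3 to 60 N. Pads are 20 mm wide; open, the fingers measure 128 mm over their backs; the gripper's body (75 mm by 189 mm) begins 69 mm behind the grasp point.
Start: joints at [1.272, 0.468, -0.012, 1.603, 0.006, 1.071, -0.056], TCP at [0.164, -0.629, 0.215] pointing down, gripper open.
Joint ranges: [-2.53, 2.53], [-0.31, 2.02], [-1.57, 1.55], [0.28, 2.44], [-1.29, 4.43], [0.15, 1.84], [-2.92, 2.92]. Speed limits (rad/s): [2.57, 2.57, 3.14, 3.14, 3.14, 3.14, 3.14].

INTERFACE

Orientations are given as a unit quaternion [w, x, y, z].
In Python, from bench import arm gives the robot as it stands.
- The arm moves only by the tool carry_out, never from a script. Its arguments are lists of equal length, an entry for each row: "delta_pos": the shift along the tool's x, y, z in cm, a list of three; "delta_rot": the turn, a rotation vector about the tool's x, y, z in degrees, a list of three. A call has 1 to 5 rows; each row shifts and turns the commanded pose from where the row before left it, along the tool's axes as they then stand; what a row does not reach is not made up. A row lasts 1/12 s, in which the tool goes at most 41.7 mm and 7.16 degrees, less where a joint would pass 70% of its speed; a pose out of reach is approached as far as the arm can. A call with a gripper value outside its range is refused whole. "grip" is the finger opening in cm, from 0 to 9.19, set as the call begins (left out, the last holds). The fingers move at their own pace and stop on an object; the grip force is fixed at half the most. Time passes only in rows, so rows that do not move let the fingers close. It gives the time, the measured TCP pose, the force, the opening and the grip force at its end, in the units of the state.
- arm.read_state(): the state, without advancing time (a new reading comes with each control period).
- arm.camera(name): name is "scene" or "top" or "wrist"; returns the picture (480x640x3 uint8, red, green, blue); there is no depth.
- arm.calibration(name): a dict with "mtx" (3x3 intrinsics, pixels), "dist_coeffs" ([k1, k2, p1, p2, k3] as OpenCV has them; the pictures are not rectified), "view" (4x4, takes a point from world to camera coordinates); the wrist camera has in their place "hand_eye" (4x4, takes a point from camera to tool coordinates, whose origin is the TCP and whose axes are the flange's). Camera axes: x right, y down, z forward; pixel columns grow to the right and rows downward; lengths in m; the calibration is good to about 2 mm. A picture is of the moment at which its call begins: read the wrist's pose just before it. calibration takes no time and is no camera call.
- arm.close_job(): hands the job in; it is judged then, once.
The state is a dict: "time_s": time; "joint_positions": joint angles; "dq": joint speeds; "joint_torque": joint torques, N m; "tool_pos": TCP position; "tool_rot": TCP orientation; "ft_force": force on the tool from outside, world axes, zero at the start; "moment": the same for the moment, N m; "width": finger opening in m; "gripper_force": force on a finger pad.
Only numpy, scipy, OpenCV 4.12 (cv2) and the standard library are available. Lean on these libraries where they do the work, as an engineer would, in place of code of your own. Each camera call takes 0.05 s, during which the arm holds its last target. There are 200 camera calls.

TASK

The blue beaker has been washed and has to dry: swing the drying cabinet's clear hood wide open by its red handle, take the blue beaker out of the grey cradle, turn it mouth down and lower it over the green peg, letting go only once its rim stands on the tray. Then swing the hood fully shut again. Leave the yellow beaker in its place in the cradle and disturb nothing else on the bench.

Things in the scene. Friction and masses are not known exactly. Their poses are not given: they have to be found in the camera images.
- hood (a joint): Clear hood of the white drying cabinet: front pane and roof pane (top 161 mm above the bench) in one piece, hung on an upright post at the cabinet's rear left corner (seen from the robot). 0 = shut, grows as it opens (clockwise from above: front pane out towards the robot, then left), stop at 1.75 rad. Starts ajar up to 0.2. Stays where it is left; about 1 N moves it. Shut, its roof bars the peg.
- hood_hinge (a point): Point on the hood's upright turning axis, 125 mm above the bench; it does not move in use. Its axes turn with the hood: shut, -x is the cabinet's front side (roughly towards the robot). The handle bar lies at (-203, -180) mm in x, y of this frame.
- hood_handle (a point): Grip point on the handle's axis, 125 mm above the bench: an upright round red bar, 12 mm thick, from 77 to 156 mm above the bench, 41 mm in front of the front pane near its right end, held by thin stays at heights 88 and 144 mm. Can be pinched from above; the bar pivots in the fingers. Axes as hood_hinge.
- peg_foot (a point): Foot of the green drying peg, on its axis at the tray floor, 20 mm above the bench. Peg 24 mm thick, round top, 80 mm tall above here. Cabinet axes: -x front, +y left. Tray 165 mm deep, 220 wide, side rims 30 mm and front rim 15 mm above its floor. A white fan box, 95 mm tall above the bench, starts 76 mm behind the peg; the hood post (160 mm) is 75 mm behind, 100 mm left of it.
- beaker_mid (a point): Centre of the blue beaker to be dried: a straight round plastic beaker, 50 mm outer diameter, 125 mm long, 3 mm wall (44 mm inside), about 90 g. +z of this frame points along its axis to the open mouth. It starts lying level in one of the two places of the grey cradle, its mouth towards the right as seen from the robot (within about 0.45 rad), its axis 75 mm above the bench.
- beaker_mouth (a point): Centre of the blue beaker's open mouth, 62.5 mm from its centre along +z; same axes as beaker_mid. The closed end lies 62.5 mm the other way.
- cradle: Grey cradle fixed to the bench, base 135 x 200 x 10 mm; origin under its middle, +x along the lying beakers to their mouths. Two places, 55 mm either side of the middle. Each has two V supports, 10 mm thick, 48 mm behind and 42 mm ahead of the beaker's middle, up to 70 mm above the bench and 35 mm either side of the beaker's axis; between them the beaker is free.
- other_mid (a point): Centre of the yellow beaker, same size as the blue one, lying in the other place of the cradle; not to be moved.
- canister_mid (a point): Centre of the blue open canister, 116 mm wide at the top and 150 mm tall; bystander.
- car_mid (a point): Centre of the upturned brown toy car with black wheels, about 210 x 145 x 87 mm, lying on a cardboard sheet; bystander.
- tyre_mid (a point): Centre of a loose black tyre lying flat, 60 mm across, 26 mm thick; bystander.
- screwdriver_mid (a point): Screwdriver with a red handle lying on the bench (point on its axis); bystander.
- phone_mid (a point): Centre of a black phone lying flat, 150 x 73 x 9 mm; bystander.
- tub_mid (a point): Centre of a clear open plastic tub, 120 x 90 x 45 mm; bystander.
Mind the look-alikes: they are no part of the job. Leave any pink look-alike of the part that bears beaker_mid alone.

How it is judged:
By the outcome, as a careful person would: the job done as asked, in the order asked, and still so for the second after the job is handed in, with the robot touching nothing.
It also fails if it takes over 72 s, if anything falls off the work surface, if the arm or the gripper's body presses on something with over 40 N, if the wrist force passes 120 N, or if a joint passes its speed limit or range.

## Working session

There is one attempt and no reset: what is moved stays moved. The work goes in short steps, Python scripts to look and compute and a tool call to move; the robot and the scene stay as the last step left them, time stands still between calls to the robot, and variables do not carry over. Pictures are saved under pics/ and viewed, at most 10 in all, crops included, and the job is handed in when it is done.

Besides the shell and the picture viewer there is one more tool, called after "Call:" as name(argument=value, ...), one argument or row to a line, values as JSON. carry_out: Moves the arm, as the interface text tells. Its arguments: {"type":"object","properties":{"delta_pos":{"type":"array"},"delta_rot":{"type":"array"},"grip":{"type":"number"}},"required":["delta_pos","delta_rot"]}

```bash
mkdir -p pics; ls; python3 - <<'E'
from bench import arm
import cv2,numpy as np
for n in("scene","top"):
    cv2.imwrite(f"pics/{n}0.png",arm.camera(n)[:,:,::-1]); c=arm.calibration(n); print(n,np.round(c["mtx"],1).tolist(),c["dist_coeffs"],np.round(c["view"],3).tolist())
print(arm.calibration("wrist"),arm.pinch_z)
print(arm.read_state())
E
```

```text
pics
scene [[494.4, 0.0, 322.9], [0.0, 494.4, 240.7], [0.0, 0.0, 1.0]] [-0.03195746  0.          0.          0.          0.        ] [[-0.2, 0.98, 0.003, 0.251], [0.812, 0.168, -0.558, -0.349], [-0.548, -0.109, -0.83, 1.475], [0.0, 0.0, 0.0, 1.0]]
top [[539.9, 0.0, 315.9], [0.0, 539.9, 241.0], [0.0, 0.0, 1.0]] [-0.15162768  0.          0.          0.          0.        ] [[-0.008, -1.0, -0.001, -0.173], [-0.996, 0.008, -0.09, 0.526], [0.09, -0.0, -0.996, 1.325], [0.0, 0.0, 0.0, 1.0]]
{'mtx': array([[420.07217494,   0.        , 315.61283975],
       [  0.        , 420.07217494, 243.47580833],
       [  0.        ,   0.        ,   1.        ]]), 'dist_coeffs': array([-0.02428027,  0.        ,  0.        ,  0.        ,  0.        ]), 'hand_eye': array([[ 1.19766609e-03, -9.58440898e-01, -2.85288643e-01,
         8.11024003e-02],
       [ 9.99999267e-01,  1.19796788e-03,  1.73451726e-04,
        -2.23995637e-04],
       [ 1.75523401e-04, -2.85288642e-01,  9.58441631e-01,
        -1.69018977e-01],
       [ 0.00000000e+00,  0.00000000e+00,  0.00000000e+00,
         1.00000000e+00]])} 0.0187
{'time_s': 0.1, 'joint_positions': array([ 1.27198305,  0.46832007, -0.01158236,  1.60346699,  0.00602695,
        1.0714176 , -0.05631309]), 'dq': array([-0.00078109, -0.00162416, -0.00159585, -0.00098203,  0.00109008,
       -0.00099571, -0.00205829]), 'joint_torque': array([ 1.36046692e-03, -5.21649027e+01, -1.25074558e-02, -2.44369411e+01,
       -5.68097737e-02,  1.40319293e-02,  5.68848691e-05]), 'tool_pos': array([ 0.16426053, -0.62838637,  0.21374224]), 'tool_rot': array([-7.70069097e-04,  9.91836090e-01,  1.27516853e-01, -1.73121415e-04]), 'ft_force': array([ 1.21087974, -0.02958888, -0.26493453]), 'moment': array([0.02666179, 0.01956711, 0.01539316]), 'gripper_force': 0.0, 'width': 0.09136824388229585}
```

View pics/scene0.png

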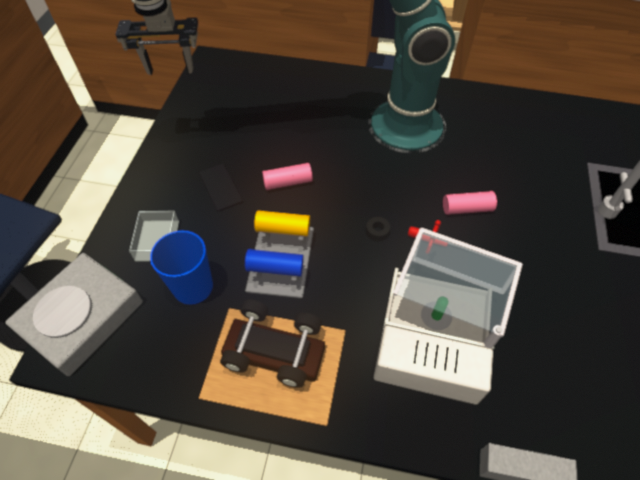

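View pics/top0.png

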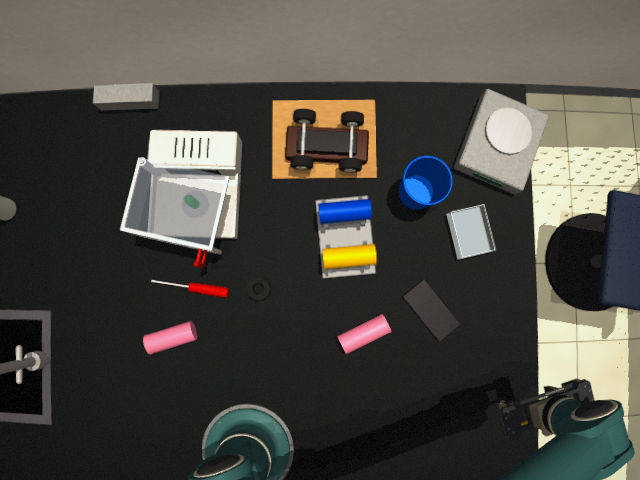

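The top view shows the hood post at about (141,162), the handle at about (201,258), the peg at (191,201), the blue beaker at (345,211) and the yellow at (348,257). The pink ones are look-alikes. Next I'll enlarge these areas.

```bash
python3 - <<'E'
import cv2,numpy as np
t=cv2.imread("pics/top0.png");s=cv2.imread("pics/scene0.png")
def crop(im,x,y,w,h,k):
    c=cv2.resize(im[y:y+h,x:x+w],None,fx=k,fy=k,interpolation=cv2.INTER_CUBIC)
    for i in range(0,w,20):
        cv2.line(c,(i*k,0),(i*k,6 if i%100 else 12),(0,255,255),1); cv2.putText(c,str(x+i),(i*k,16),0,.3,(0,255,255),1)
    for i in range(0,h,20):
        cv2.line(c,(0,i*k),(6,i*k),(0,255,255),1); cv2.putText(c,str(y+i),(8,i*k+4),0,.3,(0,255,255),1)
    return c
a=np.hstack([crop(t,110,120,133,150,3),crop(s,370,215,133,150,3)])
b=np.hstack([crop(t,300,180,133,50,3),crop(s,230,200,133,50,3)])
cv2.imwrite("pics/c1.png",np.vstack([a,b]))
E
```

```text
(no output)
```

View pics/c1.png

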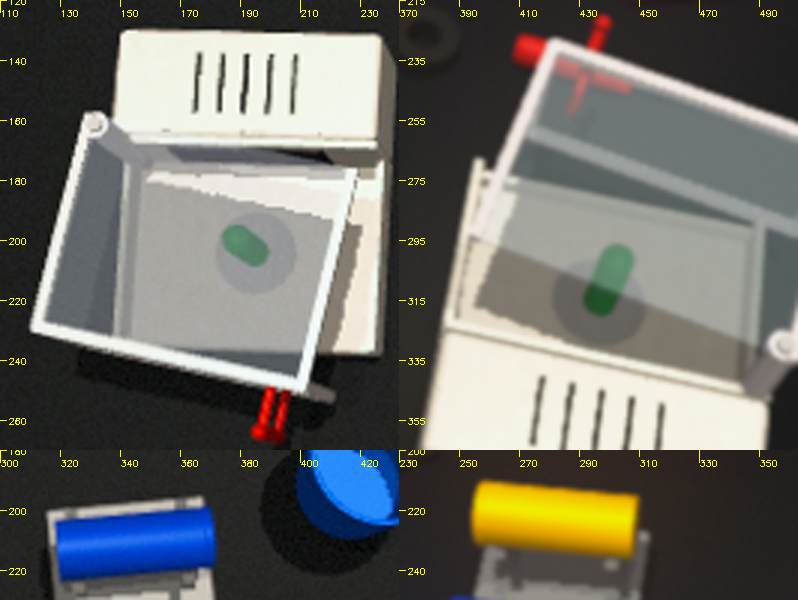

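```bash
cat > h.py <<'E'
import cv2,numpy as np
from scipy.optimize import least_squares
from bench import arm
C={n:arm.calibration(n) for n in("scene","top")}
def proj(n,P,V=None,c=None):
    c=c or C[n]; V=c["view"] if V is None else V
    P=np.atleast_2d(P); 
    r,_=cv2.Rodrigues(V[:3,:3]); return cv2.projectPoints(P.astype(float),r,V[:3,3],c["mtx"],c["dist_coeffs"])[0][:,0]
def tri(obs,x0=(.5,0,.1)):  # obs: list of (name/view, px)
    r=least_squares(lambda p:np.concatenate([proj(n,p)[0]-u for n,u in obs]),x0); return r.x,np.sqrt(np.mean(r.fun**2))
def ray(n,u,z):
    r=least_squares(lambda p:proj(n,[p[0],p[1],z])[0]-u,(.5,0)); return r.x
def cyl(p,L=.125,R=.025):
    x,y,z,yaw=p; a=np.array([np.cos(yaw),np.sin(yaw),0]);b=np.array([-a[1],a[0],0]);k=np.array([0,0,1.])
    t=np.linspace(0,2*np.pi,40)[:,None]
    ring=R*(np.cos(t)*b+np.sin(t)*k); return np.vstack([p[:3]+ring+a*L/2,p[:3]+ring-a*L/2])
def feat(mask_or_hull):
    m=cv2.moments(mask_or_hull,True) if mask_or_hull.dtype==np.uint8 else cv2.moments(mask_or_hull)
    A=m["m00"]; xx,yy,xy=m["mu20"]/A,m["mu02"]/A,m["mu11"]/A
    return np.array([m["m10"]/A,m["m01"]/A,.5*np.degrees(np.arctan2(2*xy,xx-yy))*.3])
def fitcyl(masks,x0):
    F={n:feat(m) for n,m in masks.items()}
    f=lambda p:np.concatenate([feat(cv2.convexHull(proj(n,cyl(p)).astype(np.float32)))-F[n] for n in F])
    r=least_squares(f,x0,diff_step=1e-3); return r.x,r.fun
E
python3 - <<'E'
from h import *
import cv2
im={n:cv2.imread(f"pics/{n}0.png") for n in C}
def mask(n,lo,hi,box):
    h=cv2.cvtColor(im[n],cv2.COLOR_BGR2HSV); m=cv2.inRange(h,lo,hi); k=np.zeros_like(m); x,y,w,hh=box; k[y:y+hh,x:x+w]=m[y:y+hh,x:x+w]; return (k>0).astype(np.uint8)
b=(110,120,60);B=(128,255,255)
y=(20,120,80);Y=(34,255,255)
for nm,lo,hi,bt,bs in(("blue",b,B,(312,190,65,40),(240,245,66,35)),("yel",y,Y,(312,235,70,40),(245,205,70,35))):
    ms={"top":mask("top",lo,hi,bt),"scene":mask("scene",lo,hi,bs)}
    x,f=fitcyl(ms,(.56,-.23,.075,-1.5)); print(nm,np.round(x,4),np.round(f,2),[int(m.sum()) for m in ms.values()],[cv2.boundingRect(m) for m in ms.values()])
print("cam",[np.round(-C[n]["view"][:3,:3].T@C[n]["view"][:3,3],2) for n in C])
print("post",tri([("top",(141.7,161)),("scene",(498.5,331))]))
print("pegtop",tri([("top",(188.5,199)),("scene",(443,298))]))
for n in C: # red handle
    h=cv2.cvtColor(im[n],cv2.COLOR_BGR2HSV); m=cv2.inRange(h,(0,150,90),(8,255,255)); bx=(190,246,25,32) if n=="top" else (405,215,50,45)
    x0,y0,w,hh=bx; print(n,"\n".join("".join(".#"[v>0] for v in r) for r in m[y0:y0+hh,x0:x0+w]))
E
```

```text
blue [ 0.5916 -0.249   0.0751 -1.4829] [ 0.45 -0.12  0.12  0.43  0.01 -0.18] [796, 1245] [(319, 198, 54, 26), (244, 248, 59, 28)]
yel [ 0.4827 -0.257   0.0793 -1.4842] [ 0.27 -0.07  0.03  0.27  0.   -0.06] [1094, 1152] [(322, 243, 55, 26), (254, 210, 56, 26)]
cam [array([ 1.14, -0.03,  1.03]), array([ 0.4 , -0.18,  1.37])]
post (array([0.70246959, 0.22639498, 0.15905341]), np.float64(0.130758908966453))
pegtop (array([0.62098333, 0.12714933, 0.10200969]), np.float64(0.1692162230430522))Traceback (most recent call last):
  File "<stdin>", line 16, in <module>
  File "<stdin>", line 16, in <genexpr>
  File "<stdin>", line 16, in <genexpr>
TypeError: string indices must be integers, not 'numpy.bool'
```

```bash
python3 - <<'E'
from h import *
im={n:cv2.imread(f"pics/{n}0.png") for n in C}
# predict handle for hood angles (clockwise opening)
H=np.array([.7025,.2264])
for cy in(-2.5,):
  for q in(0.1,.15,.2,.25):
    a=np.radians(cy)-q; R=np.array([[np.cos(a),-np.sin(a)],[np.sin(a),np.cos(a)]]); p=H+R@[-.203,-.18]
    print(q,np.round(p,4),[ (n,z,np.round(proj(n,[*p,z])[0],1).tolist()) for n in C for z in(.156,.077)])
for n in C:
    h=cv2.cvtColor(im[n],cv2.COLOR_BGR2HSV); m=cv2.inRange(h,(0,130,70),(8,255,255)); x0,y0,w,hh=(190,246,25,32) if n=="top" else (405,215,50,45)
    print(n,x0,y0); print("\n".join("".join(".#"[int(v>0)] for v in r) for r in m[y0:y0+hh,x0:x0+w]))
E
```

```text
0.1 [0.4758 0.0773] [('scene', 0.156, [429.4, 224.2]), ('scene', 0.077, [423.2, 244.2]), ('top', 0.156, [203.4, 258.2]), ('top', 0.077, [210.2, 260.1])]
0.15 [0.4687 0.0888] [('scene', 0.156, [434.9, 222.4]), ('scene', 0.077, [428.4, 242.5]), ('top', 0.156, [198.3, 261.4]), ('top', 0.077, [205.4, 263.1])]
0.2 [0.4621 0.1007] [('scene', 0.156, [440.6, 220.9]), ('scene', 0.077, [433.8, 241.1]), ('top', 0.156, [193.1, 264.3]), ('top', 0.077, [200.5, 265.9])]
0.25 [0.4561 0.1129] [('scene', 0.156, [446.3, 219.7]), ('scene', 0.077, [439.2, 239.8]), ('top', 0.156, [187.8, 267.0]), ('top', 0.077, [195.5, 268.4])]
scene 405 215
..................................................
..................................................
..................................................
..................................................
................................##................
..............................######..............
..............................######..............
.............................#######..............
.............................#######..............
.............
[... 1966 characters left out ...]
.......####.####........
.......#####.####........
........####.###.........
.......####...##.........
.......####.####.........
.......####.####.........
......#####.####.........
......####..####.........
......####..###..........
......####.####..........
.....#####.####..........
....###########..........
...########.##...........
...#######..###..........
....#######.###..........
.....#####..##...........
.........................
.........................
.........................
.........................
.........................
.........................
.........................
.........................
.........................
.........................
.........................
```

```bash
cat > plan.py <<'E'
import sys,json,numpy as np
from scipy.spatial.transform import Rotation as R, Slerp
from bench import arm
def cur():
    s=arm.read_state(); q=s["tool_rot"]; return np.array(s["tool_pos"]),R.from_quat([*q[1:],q[0]])
def down(yaw_y): # tool down with y axis at yaw_y deg
    y=np.radians(yaw_y); Y=np.array([np.cos(y),np.sin(y),0]);Z=np.array([0,0,-1.]);return R.from_matrix(np.c_[np.cross(Y,Z),Y,Z])
def rows(wps,start=None):
    """wps: list of (pos,R,n). prints rounded rows in calls of 5"""
    p,r=start or cur(); out=[]
    for P,Rt,n in wps:
        p0,r0=p,r; dv=(r0.inv()*Rt).as_rotvec()
        for i in range(1,n+1):
            pt=p0+(np.array(P)-p0)*i/n; rt=r0*R.from_rotvec(dv*i/n)
            d=np.round(r.inv().apply(pt-p)*100,1); w=np.round(np.degrees((r.inv()*rt).as_rotvec()),1)
            out.append((d.tolist(),w.tolist())); p=p+r.apply(d/100); r=r*R.from_rotvec(np.radians(w))
    for k in range(0,len(out),5):
        print(json.dumps([o[0] for o in out[k:k+5]]),json.dumps([o[1] for o in out[k:k+5]]))
    m=max(np.linalg.norm(o[0]) for o in out);a=max(np.linalg.norm(o[1]) for o in out);print("max cm",round(m,2),"deg",round(a,2),"end",p.round(4))
    return p,r
def log():
    s=arm.read_state(); f=open("log.txt","a"); f.write(json.dumps([list(map(float,s[k])) for k in("joint_positions","tool_pos","tool_rot")])+"\n")
    print("t",round(s["time_s"],2),"j",np.round(s["joint_positions"],3).tolist(),"p",np.round(s["tool_pos"],4).tolist(),"F",np.round(s["ft_force"],1).tolist(),"w",round(s["width"],4),round(s["gripper_force"],1))
E
python3 -c "
from plan import *
log()
rows([((.46,-.25,.25),down(0),13),((.4645,.096,.21),down(77.2),12)])"
```

```text
t 0.1 j [1.272, 0.468, -0.012, 1.603, 0.006, 1.071, -0.056] p [0.1643, -0.6284, 0.2137] F [1.2, -0.0, -0.3] w 0.0914 0.0
[[2.9, -2.2, -0.3], [3.2, -2.0, -0.3], [3.3, -1.6, -0.2], [3.5, -1.2, -0.3], [3.6, -0.9, -0.3]] [[-0.0, -0.0, -5.8], [-0.0, -0.0, -5.8], [-0.0, -0.0, -5.8], [-0.0, -0.0, -5.8], [-0.0, -0.0, -5.8]]
[[3.6, -0.6, -0.3], [3.7, -0.1, -0.2], [3.7, 0.2, -0.3], [3.7, 0.6, -0.3], [3.5, 0.9, -0.3]] [[-0.0, -0.0, -5.8], [-0.0, -0.0, -5.8], [-0.0, -0.0, -5.8], [-0.0, -0.1, -5.8], [-0.0, 0.0, -5.8]]
[[3.5, 1.3, -0.2], [3.3, 1.7, -0.3], [3.1, 1.9, -0.3], [2.9, 0.0, 0.3], [2.8, 0.4, 0.4]] [[-0.1, 0.0, -5.8], [0.0, 0.0, -5.8], [0.0, 0.0, -5.7], [-0.0, 0.0, -6.4], [-0.0, 0.0, -6.5]]
[[2.8, 0.7, 0.3], [2.8, 1.0, 0.3], [2.6, 1.3, 0.4], [2.4, 1.5, 0.3], [2.2, 1.8, 0.3]] [[-0.0, 0.0, -6.4], [-0.0, 0.0, -6.4], [-0.0, 0.0, -6.5], [-0.0, 0.0, -6.4], [-0.0, 0.0, -6.5]]
[[2.0, 2.1, 0.4], [1.8, 2.3, 0.3], [1.5, 2.5, 0.3], [1.2, 2.6, 0.3], [0.9, 2.7, 0.4]] [[-0.0, 0.0, -6.4], [-0.0, 0.0, -6.4], [-0.0, 0.0, -6.5], [-0.0, 0.0, -6.4], [-0.0, 0.0, -6.4]]
max cm 3.79 deg 6.5 end [0.4646 0.0958 0.2098]
```

Call:
carry_out(
  delta_pos=[
    [2.9,-2.2,-0.3],
    [3.2,-2.0,-0.3],
    [3.3,-1.6,-0.2],
    [3.5,-1.2,-0.3],
    [3.6,-0.9,-0.3],
  ],
  delta_rot=[
    [0,0,-5.8],
    [0,0,-5.8],
    [0,0,-5.8],
    [0,0,-5.8],
    [0,0,-5.8],
  ],
)

```text
time_s: 0.52
tool_pos: [0.2793, -0.4817, 0.2283]
tool_rot: [-0.0, 0.927, 0.374, -0.0]
ft_force: [0.2, 0.4, 0.3]
width: 0.0919
gripper_force: 0.0
```

Call:
carry_out(
  delta_pos=[
    [3.6,-0.6,-0.3],
    [3.7,-0.1,-0.2],
    [3.7,0.2,-0.3],
    [3.7,0.6,-0.3],
    [3.5,0.9,-0.3],
  ],
  delta_rot=[
    [0,0,-5.8],
    [0,0,-5.8],
    [0,0,-5.8],
    [0,0,-5.8],
    [0,0,-5.8],
  ],
)

```text
time_s: 0.93
tool_pos: [0.3925, -0.3362, 0.2426]
tool_rot: [-0.0, 0.804, 0.594, -0.0]
ft_force: [0.7, -0.3, -0.7]
width: 0.092
gripper_force: 0.0
```

Call:
carry_out(
  delta_pos=[
    [3.5,1.3,-0.2],
    [3.3,1.7,-0.3],
    [3.1,1.9,-0.3],
    [2.9,0.0,0.3],
    [2.8,0.4,0.4],
  ],
  delta_rot=[
    [0,0,-5.8],
    [0,0,-5.8],
    [0,0,-5.7],
    [0,0,-6.4],
    [0,0,-6.4],
  ],
)

```text
time_s: 1.35
tool_pos: [0.4617, -0.1913, 0.2435]
tool_rot: [0.0, 0.621, 0.783, 0.0]
ft_force: [0.3, -0.6, -1.0]
width: 0.0921
gripper_force: 0.0
```

Call:
carry_out(
  delta_pos=[
    [2.8,0.7,0.3],
    [2.8,1.0,0.3],
    [2.6,1.3,0.4],
    [2.4,1.5,0.3],
    [2.2,1.8,0.3],
  ],
  delta_rot=[
    [0,0,-6.4],
    [0,0,-6.4],
    [0,0,-6.4],
    [0,0,-6.4],
    [0,0,-6.4],
  ],
)

```text
time_s: 1.77
tool_pos: [0.4621, -0.0478, 0.2273]
tool_rot: [-0.0, 0.382, 0.924, -0.0]
ft_force: [0.9, 0.3, 0.8]
width: 0.092
gripper_force: 0.0
```

Call:
carry_out(
  delta_pos=[
    [2.0,2.1,0.4],
    [1.8,2.3,0.3],
    [1.5,2.5,0.3],
    [1.2,2.6,0.3],
    [0.9,2.7,0.4],
  ],
  delta_rot=[
    [0,0,-6.4],
    [0,0,-6.4],
    [0,0,-6.4],
    [0,0,-6.4],
    [0,0,-6.4],
  ],
)

```text
time_s: 2.18
tool_pos: [0.4656, 0.0966, 0.2104]
tool_rot: [0.0, 0.113, 0.994, -0.0]
ft_force: [0.6, 0.9, 0.1]
width: 0.0917
gripper_force: 0.0
```

```bash
python3 -c "
from plan import *
import cv2
log(); p,r=cur(); print(p,r.as_matrix().round(3))
im=arm.camera('wrist'); cv2.imwrite('pics/w1.png',im[:,:,::-1])
c=arm.calibration('wrist'); T=np.eye(4);T[:3,:3]=r.as_matrix();T[:3,3]=p
V=np.linalg.inv(T@c['hand_eye']); rv,_=cv2.Rodrigues(V[:3,:3])
for q in((.4645,.096,.156),(.4645,.096,.077)): print(cv2.projectPoints(np.array([q]),rv,V[:3,3],c['mtx'],c['dist_coeffs'])[0].ravel())
"
```

```text
t 2.18 j [0.475, 0.3, -0.867, 1.979, 0.275, 0.983, 0.82] p [0.4656, 0.0966, 0.2104] F [0.6, 0.9, 0.1] w 0.0917 0.0
[0.46564323 0.0965812  0.21044392] [[-0.975  0.224  0.   ]
 [ 0.224  0.975 -0.   ]
 [-0.    -0.    -1.   ]]
[313.32369612 265.69231295]
[313.91888274 230.09287615]
```

View pics/w1.png

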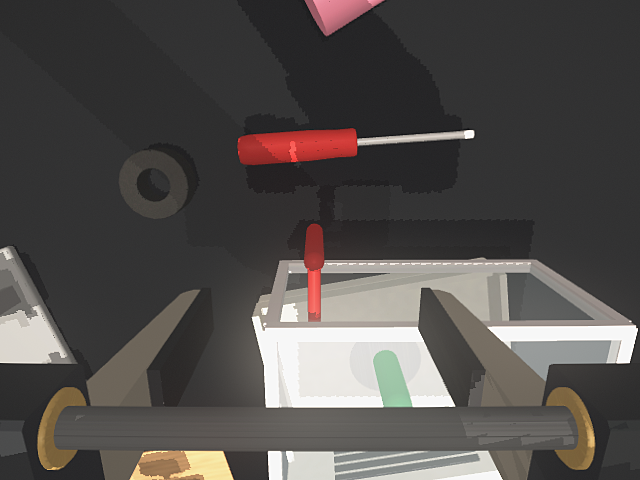

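The bar shows at (314,233) to (314,266), as predicted, and the fingers straddle it. Going down to grip it.

Call:
carry_out(
  delta_pos=[
    [0.1,0,2.6],
    [0,0,2.6],
    [0,0,2.6],
    [0,0,2.6],
    [0,0,0],
  ],
  delta_rot=[
    [0,0,0],
    [0,0,0],
    [0,0,0],
    [0,0,0],
    [0,0,0],
  ],
)

```text
time_s: 2.65
tool_pos: [0.4616, 0.0944, 0.1026]
tool_rot: [-0.004, 0.116, 0.993, -0.001]
ft_force: [-0.4, -1.0, -0.7]
width: 0.0918
gripper_force: 0.0
```

Call:
carry_out(
  delta_pos=[
    [0,0,0],
    [0,0,0],
    [0,0,0],
    [0,0,0],
    [0,0,0],
  ],
  delta_rot=[
    [0,0,0],
    [0,0,0],
    [0,0,0],
    [0,0,0],
    [0,0,0],
  ],
  grip=0,
)

```text
time_s: 3.07
tool_pos: [0.4657, 0.0955, 0.1077]
tool_rot: [0.001, 0.116, 0.993, 0.0]
ft_force: [-0.9, -0.0, -0.8]
width: 0.0607
gripper_force: 0.0
```

```bash
cat > arc.py <<'E'
from plan import *
import sys
H=np.array([.7025,.2264])
def arc(q1,n,Q0=None):
    p,r=cur(); d=p[:2]-H; r0=np.linalg.norm(d); th=np.arctan2(d[1],d[0])
    a=th-np.arctan2(-.18,-.203); a=(a+np.pi)%(2*np.pi)-np.pi; q0=np.radians(-2.5)-a
    print("q now",q0,"radius",r0)
    out=[];P=p.copy();Rr=r
    w=[]
    for i in range(1,n+1):
        t=th-(q1-q0)*i/n; rad=r0+(.2713-r0)*i/n
        w.append(([H[0]+rad*np.cos(t),H[1]+rad*np.sin(t),p[2]],R.from_rotvec([0,0,-(q1-q0)*i/n])*r,1))
    rows(w)
if __name__=="__main__": log(); arc(float(sys.argv[1]),int(sys.argv[2]))
E
python3 arc.py 1.68 25
```

```text
t 3.07 j [0.363, 0.454, -0.763, 2.072, 0.446, 0.781, 0.665] p [0.4657, 0.0955, 0.1077] F [-0.9, -0.0, -0.8] w 0.0607 0.0
q now 0.17681123671871196 radius 0.270532253442454
[[1.1, 1.2, -0.0], [1.0, 1.3, -0.0], [1.1, 1.2, -0.0], [1.0, 1.2, -0.0], [1.1, 1.3, -0.0]] [[0.0, -0.0, 3.4], [0.0, -0.0, 3.5], [0.0, -0.0, 3.4], [0.0, -0.0, 3.5], [0.0, -0.0, 3.4]]
[[1.1, 1.2, -0.0], [1.0, 1.3, -0.0], [1.1, 1.2, -0.0], [1.0, 1.2, -0.0], [1.1, 1.3, -0.0]] [[0.0, -0.0, 3.5], [0.0, -0.0, 3.4], [0.1, -0.0, 3.5], [-0.0, -0.0, 3.4], [-0.0, -0.0, 3.5]]
[[1.0, 1.2, -0.0], [1.1, 1.2, -0.0], [1.1, 1.3, -0.0], [1.0, 1.2, -0.0], [1.1, 1.2, -0.0]] [[-0.0, -0.0, 3.4], [-0.0, -0.0, 3.4], [-0.0, -0.0, 3.5], [-0.0, -0.0, 3.4], [-0.0, -0.0, 3.5]]
[[1.0, 1.3, -0.0], [1.1, 1.2, -0.0], [1.1, 1.3, -0.0], [1.0, 1.2, -0.0], [1.1, 1.2, -0.0]] [[0.0, -0.0, 3.4], [0.0, -0.0, 3.5], [0.0, -0.0, 3.4], [0.0, -0.0, 3.5], [0.0, -0.0, 3.4]]
[[1.1, 1.3, -0.0], [1.0, 1.2, -0.0], [1.1, 1.2, -0.0], [1.0, 1.3, -0.0], [1.1, 1.2, -0.0]] [[0.0, -0.0, 3.4], [0.0, -0.0, 3.5], [0.0, -0.0, 3.4], [0.0, -0.0, 3.5], [0.1, -0.0, 3.4]]
max cm 1.7 deg 3.5 end [0.5553 0.4545 0.1073]
```

Call:
carry_out(
  delta_pos=[
    [0,0,0],
    [0,0,0],
    [0,0,0],
    [0,0,0],
    [0,0,0],
  ],
  delta_rot=[
    [0,0,0],
    [0,0,0],
    [0,0,0],
    [0,0,0],
    [0,0,0],
  ],
)

```text
time_s: 3.48
tool_pos: [0.4649, 0.0956, 0.1066]
tool_rot: [-0.0, 0.115, 0.993, -0.0]
ft_force: [-0.2, 1.0, -0.2]
width: 0.0274
gripper_force: 0.0
```

Call:
carry_out(
  delta_pos=[
    [0,0,0],
    [0,0,0],
    [0,0,0],
    [0,0,0],
    [0,0,0],
  ],
  delta_rot=[
    [0,0,0],
    [0,0,0],
    [0,0,0],
    [0,0,0],
    [0,0,0],
  ],
)

```text
time_s: 3.9
tool_pos: [0.4649, 0.0956, 0.1065]
tool_rot: [-0.0, 0.115, 0.993, 0.0]
ft_force: [-0.2, -0.4, -1.4]
width: 0.0113
gripper_force: 30.0
```

Call:
carry_out(
  delta_pos=[
    [1.1,1.2,0],
    [1.0,1.3,0],
    [1.1,1.2,0],
    [1.0,1.2,0],
    [1.1,1.3,0],
  ],
  delta_rot=[
    [0,0,3.4],
    [0,0,3.5],
    [0,0,3.4],
    [0,0,3.5],
    [0,0,3.4],
  ],
)

```text
time_s: 4.32
tool_pos: [0.4367, 0.1721, 0.1065]
tool_rot: [0.0, 0.264, 0.964, -0.0]
ft_force: [1.8, -0.2, -3.3]
width: 0.0115
gripper_force: 30.0
```

```bash
python3 arc.py 1.68 20
```

```text
t 4.32 j [0.147, 0.428, -0.706, 2.087, 0.402, 0.761, 0.225] p [0.4367, 0.1721, 0.1065] F [1.8, -0.2, -3.3] w 0.0115 30.0
q now 0.4801755316832356 radius 0.2713349231301271
[[1.1, 1.2, -0.0], [1.0, 1.3, -0.0], [1.1, 1.2, -0.0], [1.0, 1.3, -0.0], [1.1, 1.2, -0.0]] [[0.0, -0.0, 3.4], [0.0, -0.0, 3.5], [0.0, -0.0, 3.4], [0.0, -0.0, 3.4], [0.0, -0.0, 3.5]]
[[1.0, 1.2, -0.0], [1.1, 1.3, -0.0], [1.0, 1.2, -0.0], [1.1, 1.2, -0.0], [1.1, 1.3, -0.0]] [[0.0, -0.0, 3.4], [0.0, -0.0, 3.5], [0.0, -0.0, 3.4], [0.0, -0.0, 3.4], [0.0, -0.0, 3.5]]
[[1.0, 1.2, -0.0], [1.1, 1.3, -0.0], [1.0, 1.2, -0.0], [1.1, 1.2, -0.0], [1.0, 1.3, -0.0]] [[0.0, -0.0, 3.4], [0.0, -0.0, 3.4], [0.0, -0.0, 3.5], [0.0, -0.0, 3.4], [0.0, -0.0, 3.5]]
[[1.1, 1.2, -0.0], [1.1, 1.2, -0.0], [1.0, 1.3, -0.0], [1.1, 1.2, 0.0], [1.0, 1.3, 0.0]] [[0.0, -0.0, 3.4], [0.0, -0.0, 3.4], [0.0, -0.0, 3.5], [0.0, -0.0, 3.4], [0.0, -0.0, 3.4]]
max cm 1.7 deg 3.5 end [0.5559 0.4541 0.1065]
```

Call:
carry_out(
  delta_pos=[
    [1.1,1.2,0],
    [1.0,1.3,0],
    [1.1,1.2,0],
    [1.0,1.3,0],
    [1.1,1.2,0],
  ],
  delta_rot=[
    [0,0,3.4],
    [0,0,3.5],
    [0,0,3.4],
    [0,0,3.4],
    [0,0,3.5],
  ],
)

```text
time_s: 4.73
tool_pos: [0.4325, 0.2535, 0.1065]
tool_rot: [0.0, 0.405, 0.914, 0.0]
ft_force: [3.9, -0.7, -4.1]
width: 0.0117
gripper_force: 30.0
```

Call:
carry_out(
  delta_pos=[
    [1.0,1.2,0],
    [1.1,1.3,0],
    [1.0,1.2,0],
    [1.1,1.2,0],
    [1.1,1.3,0],
  ],
  delta_rot=[
    [0,0,3.4],
    [0,0,3.5],
    [0,0,3.4],
    [0,0,3.4],
    [0,0,3.5],
  ],
)

```text
time_s: 5.15
tool_pos: [0.4526, 0.332, 0.1065]
tool_rot: [0.0, 0.538, 0.843, -0.0]
ft_force: [3.0, -1.3, 0.2]
width: 0.0116
gripper_force: 30.0
```

Call:
carry_out(
  delta_pos=[
    [1.0,1.2,0],
    [1.1,1.3,0],
    [1.0,1.2,0],
    [1.1,1.2,0],
    [1.0,1.3,0],
  ],
  delta_rot=[
    [0,0,3.4],
    [0,0,3.4],
    [0,0,3.5],
    [0,0,3.4],
    [0,0,3.5],
  ],
)

```text
time_s: 5.57
tool_pos: [0.4948, 0.4008, 0.1066]
tool_rot: [0.0, 0.657, 0.754, -0.0]
ft_force: [0.0, -1.4, 1.8]
width: 0.0114
gripper_force: 30.0
```

```bash
python3 arc.py 1.68 5
```

```text
t 5.57 j [-0.409, 0.619, -0.451, 1.695, 0.328, 0.903, -0.856] p [0.4948, 0.4008, 0.1066] F [0.0, -1.4, 1.8] w 0.0114 30.0
q now 1.3802085846534924 radius 0.271224552121294
[[1.1, 1.2, -0.0], [1.0, 1.3, -0.0], [1.1, 1.2, -0.0], [1.0, 1.2, -0.0], [1.1, 1.3, -0.0]] [[0.0, -0.0, 3.4], [0.0, -0.0, 3.5], [0.0, -0.0, 3.4], [0.0, -0.0, 3.4], [0.0, -0.0, 3.5]]
max cm 1.7 deg 3.5 end [0.5557 0.4545 0.1065]
```

Call:
carry_out(
  delta_pos=[
    [1.1,1.2,0],
    [1.0,1.3,0],
    [1.1,1.2,0],
    [1.0,1.2,0],
    [1.1,1.3,0],
  ],
  delta_rot=[
    [0,0,3.4],
    [0,0,3.5],
    [0,0,3.4],
    [0,0,3.4],
    [0,0,3.5],
  ],
)

```text
time_s: 5.98
tool_pos: [0.5557, 0.4544, 0.1066]
tool_rot: [0.0, 0.763, 0.647, -0.0]
ft_force: [1.1, -1.3, 1.5]
width: 0.0109
gripper_force: 30.0
```

Call:
carry_out(
  delta_pos=[
    [0,0,0],
    [0,0,0],
    [0,0,0],
    [0,0,0],
    [0,0,0],
  ],
  delta_rot=[
    [0,0,0],
    [0,0,0],
    [0,0,0],
    [0,0,0],
    [0,0,0],
  ],
  grip=8.5,
)

```text
time_s: 6.4
tool_pos: [0.5543, 0.4538, 0.1065]
tool_rot: [-0.0, 0.762, 0.648, -0.0]
ft_force: [-0.0, 0.4, 0.4]
width: 0.0427
gripper_force: 0.0
```

Call:
carry_out(
  delta_pos=[
    [0,0,-1],
    [0,0,-3],
    [0,0,-3],
    [0,0,-3],
    [0,0,-3],
  ],
  delta_rot=[
    [0,0,0],
    [0,0,0],
    [0,0,0],
    [0,0,0],
    [0,0,0],
  ],
)

```text
time_s: 6.82
tool_pos: [0.5547, 0.4541, 0.239]
tool_rot: [-0.0, 0.762, 0.648, 0.0]
ft_force: [0.6, 0.7, -0.6]
width: 0.076
gripper_force: 0.0
```

```bash
cat > fk.py <<'E'
import json,numpy as np
from scipy.spatial.transform import Rotation as R
from scipy.optimize import least_squares
D=[json.loads(l) for l in open("log.txt")]
def fk(j,k):
    # k: d1,a,b,c, elbow offsets e1,e2, wrist offset w
    d1,a,b,c,e1,e2,w=k; z=lambda t:R.from_euler('z',t); y=lambda t:R.from_euler('y',t)
    r=z(-j[0]) ; p=np.array([0,0,d1])
    r=r*y(j[1]); r=r*z(-j[2]); p=p+r.apply([e1,0,a]); r=r*y(j[3]); p=p+r.apply([e2,0,b]); r=r*z(-j[4]); r=r*y(j[5]); p=p+r.apply([w,0,c]); r=r*z(-j[6])
    return p,r
def res(k): 
    return np.concatenate([fk(j,k)[0]-np.array(p) for j,p,q in D])
if __name__=="__main__":
    s=least_squares(res,[.34,.4,.4,.3,0,0,0]); print(s.x.round(4),np.abs(s.fun).max())
    for j,p,q in D: print(np.round(fk(j,s.x)[1].as_matrix().T@R.from_quat([*q[1:],q[0]]).as_matrix(),2).tolist())
E
python3 -c "
from plan import *
log()"; python3 fk.py
python3 - <<'E'
from bench import arm
import cv2
cv2.imwrite("pics/top2.png",arm.camera("top")[:,:,::-1])
E
```

```text
t 6.82 j [-0.484, 0.602, -0.392, 1.371, 0.233, 1.213, -1.056] p [0.5547, 0.4541, 0.239] F [0.6, 0.7, -0.6] w 0.076 0.0
[-4.2796  0.5843  0.4626 -4.1664 -0.0246 -0.0223  0.0212] 0.030091934460100223
[[0.0, -1.0, -0.0], [1.0, 0.0, -0.0], [0.0, -0.0, 1.0]]
[[0.0, -1.0, -0.0], [1.0, 0.0, -0.0], [0.0, -0.0, 1.0]]
[[-0.0, -1.0, 0.0], [1.0, -0.0, -0.0], [0.0, 0.0, 1.0]]
[[0.0, -1.0, 0.0], [1.0, 0.0, -0.0], [0.0, 0.0, 1.0]]
[[0.0, -1.0, -0.0], [1.0, 0.0, -0.0], [0.0, -0.0, 1.0]]
[[0.0, -1.0, -0.0], [1.0, 0.0, 0.0], [-0.0, -0.0, 1.0]]
```

View pics/top2.png

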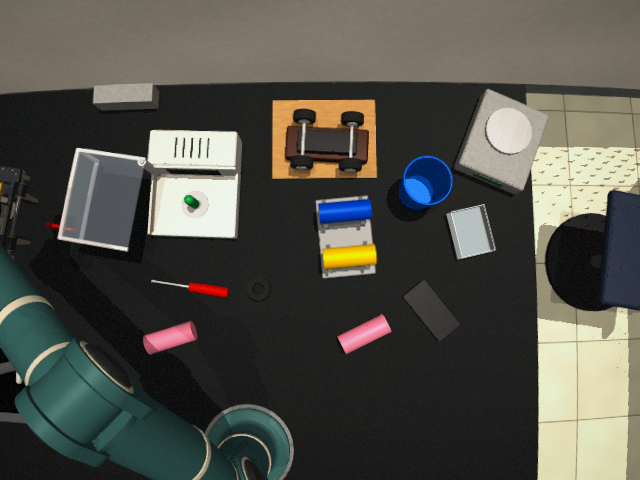

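The hood is wide open, beside the cabinet on the left, with the tray and peg (191,202) clear. Nothing else has moved. Now a quick check that the tilted grasp and placement can be reached.

```bash
cat > ik.py <<'E'
import json,numpy as np
from scipy.spatial.transform import Rotation as R
from scipy.optimize import least_squares
D=[json.loads(l) for l in open("log.txt")]
Z=lambda t:R.from_euler('z',t); Y=lambda t:R.from_euler('y',t)
L=np.array([-2.53,-.31,-1.57,.28,-1.29,.15,-2.92]);U=np.array([2.53,2.02,1.55,2.44,4.43,1.84,2.92])
def fk(j,k):
    d1,a,b,c,e1,e2,w,y1,y2,y3=k
    r=Z(-j[0])*Y(j[1])*Z(-j[2]); p=np.array([0,0,d1])+(Z(-j[0])).apply([0,y1,0])+r.apply([e1,y2,a]); r=r*Y(j[3]); p=p+r.apply([e2,y3,b]); r=r*Z(-j[4])*Y(j[5]); p=p+r.apply([w,0,c]); r=r*Z(-j[6])
    return p,r*Z(-np.pi/2)
k0=np.array([.36,.4,.4,.35,0,0,0,0,0,0])
def fit():
    f=lambda k:np.concatenate([np.concatenate([fk(j,k)[0]-np.array(p) for j,p,q in D]),(k-k0)*.02])
    s=least_squares(f,k0); n=3*len(D); return s.x,np.abs(s.fun[:n]).max()
def ik(P,Rt,q,k):
    f=lambda j:np.concatenate([10*(fk(j,k)[0]-P),3*(fk(j,k)[1].inv()*Rt).as_rotvec(),.02*(j-q)])
    s=least_squares(f,np.clip(q,L+1e-3,U-1e-3),bounds=(L,U)); return s.x,np.abs(s.fun[:6]).max()
def track(p,r,P,Rt,q,k,n=15):
    dv=(r.inv()*Rt).as_rotvec(); e=0
    for i in range(1,n+1):
        q,ee=ik(p+(P-p)*i/n,r*R.from_rotvec(dv*i/n),q,k); e=max(e,ee)
    return q,e
def tool(azy,t): # y horizontal at azy, z = down tilted by t toward -(x-horizontal) 
    y=np.radians(azy);yv=np.array([np.cos(y),np.sin(y),0]);m=-np.array([-np.sin(y),np.cos(y),0])
    z=np.cos(t)*np.array([0,0,-1.])+np.sin(t)*m; return R.from_matrix(np.c_[np.cross(yv,z),yv,z])
E
python3 - <<'E'
from ik import *
k,e=fit(); print(k.round(3),e)
q=np.array(D[-1][0]); p,r=fk(q,k)
from scipy.spatial.transform import Rotation as R
yaw=-1.483; m=np.array([np.cos(yaw),np.sin(yaw),0]); azy=np.degrees(yaw)+90
for td in(0,25,35,45):
    t=np.radians(td); Rt=tool(azy,t); g=np.array([.5916,-.249,.075])-.02*m
    q1,e1=track(p,r,g+.0187*Rt.as_matrix()[:,2]+[0,0,.12],Rt,q,k); q2,e2=ik(g+.0187*Rt.as_matrix()[:,2],Rt,q1,k)
    print("pick",td,q2.round(2),round(e1,3),round(e2,3)); q1,_=ik(g+.0187*Rt.as_matrix()[:,2]+[0,0,.2],Rt,q2,k);p1,r1=fk(q1,k)
    for al in(20,50,70,95,110):
        Rp=R.from_euler('z',np.radians(al-95))*R.from_rotvec(np.pi/2*Rt.as_matrix()[:,1])*Rt
        G=np.array([.621,.127,.1025])+.0187*Rp.as_matrix()[:,2]
        q3,e3=track(p1,r1,G+[0,0,.13],Rp,q1,k); q4,e4=track(*fk(q3,k),G,Rp,q3,k,5); print("   ",al,q4.round(2),round(e3,3),round(e4,3))
E
```

```text
[ 0.343  0.52   0.472  0.367  0.    -0.    -0.    -0.029 -0.002 -0.002] 6.733209815079633e-05
pick 0 [ 0.1   0.64  0.3   1.77 -0.25  0.77 -2.53] 0.0 0.0
    20 [ 1.47  2.02 -1.11  2.09 -1.29  0.25 -1.22] 1.053 0.992
    50 [ 1.3   1.82 -1.14  2.08 -1.17  0.24 -1.54] 0.063 0.0
    70 [ 0.79  1.25 -0.57  1.84 -1.24  1.08 -1.83] 0.0 0.0
    95 [ 0.37  1.21 -0.14  1.49 -1.15  1.63 -2.03] 0.0 0.0
    110 [ 0.31  1.29 -0.16  1.25 -0.97  1.8  -2.15] 0.0 0.0
pick 25 [-0.44  0.72  0.71  1.92 -0.03  0.54 -2.92] 0.0 0.0
    20 [ 1.04  0.97 -1.03  2.09 -1.29  0.15 -2.41] 0.814 1.244
    50 [ 1.09  1.24 -1.09  2.1  -1.29  0.15 -1.93] 0.066 0.234
    70 [ 0.6   0.89 -0.43  1.95 -1.29  0.85 -2.03] 0.0 0.0
    95 [ 0.08  0.95  0.21  1.65 -1.2   1.48 -2.05] 0.0 0.0
    110 [ 0.06  1.03  0.2   1.43 -1.02  1.63 -2.08] 0.0 0.0
pick 35 [-0.68  0.89  0.94  1.96 -0.15  0.49 -2.92] 0.0 0.0
    20 [ 0.55  0.55 -0.64  2.11 -1.29  0.15 -2.92] 0.565 0.846
    50 [ 0.94  0.98 -0.98  2.1  -1.29  0.15 -2.17] 0.001 0.188
    70 [ 0.41  0.75 -0.26  1.97 -1.29  0.81 -2.15] 0.0 0.0
    95 [-0.12  0.89  0.44  1.7  -1.24  1.46 -2.07] 0.0 0.0
    110 [-0.12  0.97  0.42  1.51 -1.07  1.59 -2.05] 0.0 0.0
pick 45 [-0.85  1.1   1.09  1.98 -0.28  0.48 -2.92] 0.001 0.0
    20 [ 0.46  0.54 -0.56  2.12 -1.29  0.15 -2.92] 0.5 0.624
    50 [ 0.73  0.76 -0.82  2.11 -1.29  0.15 -2.39] 0.002 0.051
    70 [ 0.09  0.64  0.05  1.98 -1.29  0.83 -2.29] 0.0 0.0
    95 [-0.3   0.85  0.61  1.74 -1.23  1.39 -2.12] 0.0 0.0
    110 [-0.28  0.91  0.58  1.57 -1.08  1.51 -2.06] 0.0 0.0
```

```bash
sed -i 's/r\*Z(-np.pi\/2)/r*Z(np.pi\/2)/' ik.py; cat > try.py <<'E'
from ik import *
k,e=fit(); print(k.round(3),e, max(((fk(j,k)[1].inv()*R.from_quat([*Q[1:],Q[0]])).magnitude()) for j,_,Q in D))
q=np.array(D[-1][0]); p,r=fk(q,k)
yaw=-1.483; m=np.array([np.cos(yaw),np.sin(yaw),0]); azy=np.degrees(yaw)+90
for td in(0,20,35):
    t=np.radians(td); Rt=tool(azy,t); g=np.array([.5916,-.249,.075])-.02*m
    q1,e1=track(p,r,g+.0187*Rt.as_matrix()[:,2]+[0,0,.12],Rt,q,k); q2,e2=ik(g+.0187*Rt.as_matrix()[:,2],Rt,q1,k)
    print("pick",td,q2.round(2),round(e1,3),round(e2,3)); q1,_=ik(g+.0187*Rt.as_matrix()[:,2]+[0,0,.2],Rt,q2,k);p1,r1=fk(q1,k)
    for al in(20,50,70,95,110):
        Rp=R.from_euler('z',np.radians(al-95))*R.from_rotvec(np.pi/2*Rt.as_matrix()[:,1])*Rt
        G=np.array([.621,.127,.1025])+.0187*Rp.as_matrix()[:,2]
        q3,e3=track(p1,r1,G+[0,0,.13],Rp,q1,k); q4,e4=track(*fk(q3,k),G,Rp,q3,k,5); print("   ",al,q4.round(2),round(e3,3),round(e4,3))
E
python3 try.py
```

```text
[ 0.343  0.52   0.472  0.367  0.    -0.    -0.    -0.029 -0.002 -0.002] 6.733209815079633e-05 7.374439602721877e-16
pick 0 [ 0.5   0.65 -0.25  1.74  0.22  0.78  0.23] 0.0 0.0
    20 [ 1.47  2.02 -1.11  2.09 -1.29  0.25  1.93] 1.053 0.992
    50 [ 1.3   1.82 -1.14  2.08 -1.17  0.24  1.6 ] 0.063 0.0
    70 [ 0.91  1.34 -0.73  1.83 -1.09  0.94  1.23] 0.0 0.0
    95 [ 0.7   1.35 -0.65  1.46 -0.74  1.34  0.87] 0.0 0.0
    110 [ 0.57  1.4  -0.63  1.23 -0.6   1.6   0.76] 0.0 0.0
pick 20 [ 0.2   0.61 -0.09  1.86  0.63  0.7  -0.28] 0.0 0.0
    20 [ 1.29  1.51 -1.14  2.09 -1.29  0.15  1.32] 0.899 1.411
    50 [ 1.16  1.38 -1.12  2.1  -1.29  0.15  1.34] 0.112 0.214
    70 [ 0.82  1.05 -0.69  1.93 -1.11  0.72  1.07] 0.0 0.0
    95 [ 0.64  1.1  -0.58  1.58 -0.68  1.15  0.79] 0.0 0.0
    110 [ 0.53  1.17 -0.56  1.36 -0.52  1.4   0.74] 0.0 0.0
pick 35 [ 0.    0.65 -0.01  1.92  0.96  0.78 -0.69] 0.0 0.0
    20 [ 0.42  0.5  -0.53  2.11 -1.29  0.15  0.13] 0.596 0.928
    50 [ 0.94  0.98 -0.98  2.1  -1.29  0.15  0.97] 0.0 0.188
    70 [ 0.72  0.86 -0.67  1.95 -0.97  0.57  0.79] 0.0 0.0
    95 [ 0.56  0.94 -0.55  1.65 -0.59  1.    0.66] 0.0 0.0
    110 [ 0.47  1.01 -0.52  1.46 -0.44  1.24  0.67] 0.0 0.0
```

```bash
python3 - <<'E'
from plan import *
from ik import tool
yaw=-1.483; m=np.array([np.cos(yaw),np.sin(yaw),0]); Rt=tool(np.degrees(yaw)+90,np.radians(35)); g=np.array([.5916,-.249,.075])-.02*m
G=g+.0187*Rt.as_matrix()[:,2]; print(G)
rows([(G+[0,0,.12],Rt,20)])
E
```

```text
[ 0.59078681 -0.2397616   0.05968186]
[[-3.4, 0.7, 0.3], [-3.4, 0.7, 0.4], [-3.4, 0.6, 0.6], [-3.4, 0.6, 0.6], [-3.4, 0.6, 0.7]] [[-0.2, -1.8, -0.7], [-0.2, -1.7, -0.7], [-0.2, -1.8, -0.7], [-0.2, -1.8, -0.7], [-0.2, -1.7, -0.7]]
[[-3.4, 0.5, 0.9], [-3.3, 0.5, 0.9], [-3.3, 0.4, 1.1], [-3.3, 0.3, 1.1], [-3.2, 0.4, 1.3]] [[-0.2, -1.8, -0.7], [-0.2, -1.7, -0.7], [-0.2, -1.8, -0.7], [-0.2, -1.8, -0.7], [-0.2, -1.7, -0.7]]
[[-3.3, 0.3, 1.3], [-3.1, 0.2, 1.5], [-3.2, 0.2, 1.5], [-3.1, 0.2, 1.7], [-3.0, 0.1, 1.7]] [[-0.1, -1.8, -0.7], [-0.2, -1.8, -0.7], [-0.2, -1.7, -0.7], [-0.2, -1.8, -0.7], [-0.2, -1.8, -0.7]]
[[-3.0, 0.1, 1.9], [-2.9, -0.0, 1.9], [-2.9, -0.0, 2.0], [-2.7, -0.1, 2.1], [-2.8, -0.1, 2.2]] [[-0.2, -1.7, -0.7], [-0.2, -1.8, -0.7], [-0.2, -1.7, -0.7], [-0.2, -1.8, -0.7], [-0.2, -1.8, -0.7]]
max cm 3.56 deg 1.94 end [ 0.5906 -0.2399  0.1798]
```

Call:
carry_out(
  delta_pos=[
    [-3.4,0.7,0.3],
    [-3.4,0.7,0.4],
    [-3.4,0.6,0.6],
    [-3.4,0.6,0.6],
    [-3.4,0.6,0.7],
  ],
  delta_rot=[
    [-0.2,-1.8,-0.7],
    [-0.2,-1.7,-0.7],
    [-0.2,-1.8,-0.7],
    [-0.2,-1.8,-0.7],
    [-0.2,-1.7,-0.7],
  ],
)

```text
time_s: 7.28
tool_pos: [0.5632, 0.2785, 0.2221]
tool_rot: [0.057, 0.739, 0.669, -0.053]
ft_force: [1.0, 0.3, -0.1]
width: 0.0848
gripper_force: 0.0
```

Call:
carry_out(
  delta_pos=[
    [-3.4,0.5,0.9],
    [-3.3,0.5,0.9],
    [-3.3,0.4,1.1],
    [-3.3,0.3,1.1],
    [-3.2,0.4,1.3],
  ],
  delta_rot=[
    [-0.2,-1.8,-0.7],
    [-0.2,-1.7,-0.7],
    [-0.2,-1.8,-0.7],
    [-0.2,-1.8,-0.7],
    [-0.2,-1.7,-0.7],
  ],
)

```text
time_s: 7.7
tool_pos: [0.5717, 0.1047, 0.2062]
tool_rot: [0.113, 0.712, 0.685, -0.105]
ft_force: [0.8, 0.2, 0.3]
width: 0.0849
gripper_force: 0.0
```

Call:
carry_out(
  delta_pos=[
    [-3.3,0.3,1.3],
    [-3.1,0.2,1.5],
    [-3.2,0.2,1.5],
    [-3.1,0.2,1.7],
    [-3.0,0.1,1.7],
  ],
  delta_rot=[
    [-0.1,-1.8,-0.7],
    [-0.2,-1.8,-0.7],
    [-0.2,-1.7,-0.7],
    [-0.2,-1.8,-0.7],
    [-0.2,-1.8,-0.7],
  ],
)

```text
time_s: 8.12
tool_pos: [0.5802, -0.07, 0.1913]
tool_rot: [0.168, 0.679, 0.697, -0.158]
ft_force: [0.6, 1.0, -0.8]
width: 0.0851
gripper_force: 0.0
```

Call:
carry_out(
  delta_pos=[
    [-3.0,0.1,1.9],
    [-2.9,0,1.9],
    [-2.9,0,2.0],
    [-2.7,-0.1,2.1],
    [-2.8,-0.1,2.2],
  ],
  delta_rot=[
    [-0.2,-1.7,-0.7],
    [-0.2,-1.8,-0.7],
    [-0.2,-1.7,-0.7],
    [-0.2,-1.8,-0.7],
    [-0.2,-1.8,-0.7],
  ],
)

```text
time_s: 8.53
tool_pos: [0.5882, -0.2438, 0.1756]
tool_rot: [0.222, 0.642, 0.704, -0.209]
ft_force: [0.9, 0.3, -0.3]
width: 0.085
gripper_force: 0.0
```

```bash
python3 - <<'E'
from plan import *
import cv2
from h import cyl,proj
log(); p,r=cur(); print(r.as_matrix().round(3).tolist())
im=arm.camera('wrist')[:,:,::-1].copy()
c=arm.calibration('wrist'); T=np.eye(4);T[:3,:3]=r.as_matrix();T[:3,3]=p
V=np.linalg.inv(T@c['hand_eye'])
u=proj('w',cyl(np.array([.5916,-.249,.075,-1.483])),V,c); cv2.polylines(im,[cv2.convexHull(u.astype(np.float32)).astype(np.int32)],True,(0,255,0),1)
cv2.imwrite('pics/w2.png',im)
E
python3 try.py | head -1
```

```text
t 8.53 j [0.077, 0.468, -0.055, 1.867, 0.84, 0.931, -0.441] p [0.5882, -0.2438, 0.1756] F [0.9, 0.3, -0.3] w 0.085 0.0
[[-0.077, 0.996, 0.045], [0.811, 0.089, -0.579], [-0.58, -0.008, -0.814]]
[ 0.306  0.52   0.472  0.33   0.    -0.    -0.    -0.029 -0.002 -0.002] 0.0001173553066900479 7.374439602721877e-16
```

View pics/w2.png

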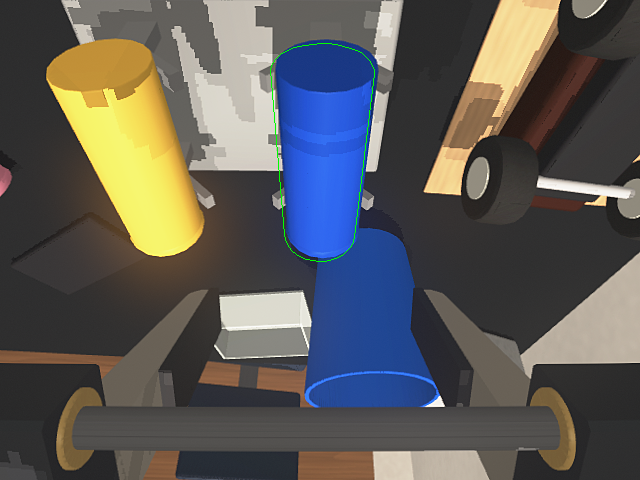

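The outline predicted from my estimate lies within about 3 px (2 mm) of the blue beaker at (275–376, 40–258), so I go down and grasp.

Call:
carry_out(
  delta_pos=[
    [1.4,0,2.0],
    [1.4,0,2.0],
    [1.4,0,2.0],
    [1.4,0,2.0],
    [1.3,0,1.8],
  ],
  delta_rot=[
    [0,0,0],
    [0,0,0],
    [0,0,0],
    [0,0,0],
    [0,0,0],
  ],
)

```text
time_s: 9.0
tool_pos: [0.5871, -0.2431, 0.0544]
tool_rot: [0.221, 0.642, 0.703, -0.208]
ft_force: [0.3, 0.4, 0.2]
width: 0.085
gripper_force: 0.0
```

Call:
carry_out(
  delta_pos=[
    [0,0,0],
    [0,0,0],
    [0,0,0],
    [0,0,0],
    [0,0,0],
  ],
  delta_rot=[
    [0,0,0],
    [0,0,0],
    [0,0,0],
    [0,0,0],
    [0,0,0],
  ],
  grip=3,
)

```text
time_s: 9.42
tool_pos: [0.5903, -0.2431, 0.0575]
tool_rot: [0.224, 0.642, 0.704, -0.206]
ft_force: [8.6, -1.0, 2.2]
width: 0.0538
gripper_force: 4.1
```

Call:
carry_out(
  delta_pos=[
    [0,0,0],
    [0,0,0],
    [0,0,0],
    [0,0,0],
    [0,0,0],
  ],
  delta_rot=[
    [0,0,0],
    [0,0,0],
    [0,0,0],
    [0,0,0],
    [0,0,0],
  ],
)

```text
time_s: 9.83
tool_pos: [0.5916, -0.243, 0.058]
tool_rot: [0.225, 0.642, 0.704, -0.206]
ft_force: [6.7, -0.4, 2.4]
width: 0.0497
gripper_force: 30.0
```

```bash
python3 - <<'E'
from plan import *
log(); p,r=cur(); print(r.as_matrix().round(3).tolist())
E
```

```text
t 9.83 j [0.034, 0.65, -0.001, 1.907, 0.976, 0.769, -0.662] p [0.5916, -0.243, 0.058] F [6.7, -0.4, 2.4] w 0.0497 30.0
[[-0.075, 0.996, 0.052], [0.811, 0.092, -0.578], [-0.58, -0.001, -0.815]]
```

Call:
carry_out(
  delta_pos=[
    [-1.2,0,-1.6],
    [-2.3,0,-3.3],
    [-2.3,0,-3.3],
    [-2.3,0,-3.3],
    [-2.3,0,-3.3],
  ],
  delta_rot=[
    [0,0,0],
    [0,0,0],
    [0,0,0],
    [0,0,0],
    [0,0,0],
  ],
)

```text
time_s: 10.25
tool_pos: [0.5882, -0.242, 0.2387]
tool_rot: [0.221, 0.643, 0.703, -0.208]
ft_force: [1.5, 0.6, -1.7]
width: 0.0498
gripper_force: 30.0
```

```bash
cat > place.py <<'E'
from plan import *
yaw=-1.483; m=np.array([np.cos(yaw),np.sin(yaw),0])
p0=np.array([.5916,-.243,.058]); q0=R.from_matrix(np.linalg.svd(np.array([[-.075,.996,.052],[.811,.092,-.578],[-.58,-.001,-.815]]))[0]@np.linalg.svd(np.array([[-.075,.996,.052],[.811,.092,-.578],[-.58,-.001,-.815]]))[2])
mid_t=q0.inv().apply(np.array([.592,-.248,.075])-p0); m_t=q0.inv().apply(m)
Rp=R.from_rotvec(np.cross(m,[0,0,-1])*np.pi/2)*q0
PEG=np.array([.621,.127])
def tcp(h,xy=PEG): return np.array([*xy,h])-Rp.apply(mid_t)
if __name__=="__main__":
    log(); print(mid_t,m_t,Rp.as_matrix().round(3).tolist())
    rows([(tcp(.21),Rp,15)])
E
python3 place.py
python3 - <<'E'
import sys; sys.path.insert(0,'.')
from place import *
from ik import *
k,e=fit(); print(k.round(3),e); q=np.array(D[-1][0]); p,r=fk(q,k)
q3,e3=track(p,r,tcp(.21),Rp,q,k); q4,e4=track(tcp(.21),Rp,tcp(.0825),Rp,q3,k,5); print(q3.round(2),e3,q4.round(2),e4)
E
```

```text
t 10.25 j [0.092, 0.388, -0.076, 1.82, 0.778, 1.025, -0.336] p [0.5882, -0.242, 0.2387] F [1.5, 0.6, -1.7] w 0.0498 30.0
[-1.39465224e-02 -7.82613331e-05 -1.09383905e-02] [-0.81456731 -0.00394652  0.58005562] [[-0.055, 0.996, -0.07], [0.577, 0.089, 0.812], [0.815, 0.004, -0.58]]
[[2.2, 0.4, -1.3], [2.3, 0.5, -1.2], [2.4, 0.4, -0.8], [2.4, 0.4, -0.7], [2.6, 0.5, -0.3]] [[-0.1, 6.0, -0.0], [-0.0, 6.0, -0.0], [-0.0, 6.0, -0.0], [-0.1, 6.0, -0.1], [-0.1, 6.0, 0.0]]
[[2.5, 0.4, -0.1], [2.5, 0.5, 0.2], [2.6, 0.4, 0.4], [2.4, 0.5, 0.8], [2.4, 0.4, 0.9]] [[-0.0, 6.0, 0.0], [-0.1, 6.0, 0.0], [-0.0, 6.0, 0.0], [-0.1, 6.0, -0.0], [-0.0, 6.0, -0.0]]
[[2.2, 0.4, 1.2], [2.1, 0.5, 1.4], [2.0, 0.4, 1.7], [1.7, 0.5, 1.8], [1.6, 0.4, 2.0]] [[-0.1, 6.0, -0.0], [-0.0, 5.9, -0.0], [-0.1, 6.0, -0.1], [-0.0, 6.0, 0.0], [-0.1, 6.0, 0.0]]
max cm 2.66 deg 6.0 end [0.6196 0.1438 0.2153]
[ 0.306  0.52   0.472  0.33   0.    -0.    -0.    -0.029 -0.002 -0.002] 0.00010920253551738313
[ 0.58  0.74 -0.64  1.65 -0.6   1.09  0.48] 3.616861882869393e-05 [ 0.56  0.93 -0.61  1.67 -0.57  0.95  0.61] 5.2798773430018835e-06
```

Call:
carry_out(
  delta_pos=[
    [2.2,0.4,-1.3],
    [2.3,0.5,-1.2],
    [2.4,0.4,-0.8],
    [2.4,0.4,-0.7],
    [2.6,0.5,-0.3],
  ],
  delta_rot=[
    [0,6,0],
    [0,6,0],
    [0,6,0],
    [0,6,0],
    [-0.2,6,0],
  ],
)

```text
time_s: 10.67
tool_pos: [0.6, -0.1118, 0.2304]
tool_rot: [0.033, 0.674, 0.737, -0.031]
ft_force: [-0.2, -0.3, -2.0]
width: 0.0499
gripper_force: 30.0
```

Call:
carry_out(
  delta_pos=[
    [2.5,0.4,-0.1],
    [2.5,0.5,0.2],
    [2.6,0.4,0.4],
    [2.4,0.5,0.8],
    [2.4,0.4,0.9],
  ],
  delta_rot=[
    [0,6,0],
    [0,6,0],
    [0,6,0],
    [0,6,0],
    [-0.2,6,0],
  ],
)

```text
time_s: 11.08
tool_pos: [0.6106, 0.0159, 0.2218]
tool_rot: [-0.158, 0.66, 0.72, 0.145]
ft_force: [-0.5, -0.3, -1.7]
width: 0.0497
gripper_force: 30.0
```

Call:
carry_out(
  delta_pos=[
    [2.2,0.4,1.2],
    [2.1,0.5,1.4],
    [2.0,0.4,1.7],
    [1.7,0.5,1.8],
    [1.6,0.4,2.0],
  ],
  delta_rot=[
    [-0.1,6,0],
    [0,6,0],
    [-0.1,6,0],
    [0,6,0],
    [-0.1,6,0],
  ],
)

```text
time_s: 11.5
tool_pos: [0.622, 0.143, 0.2134]
tool_rot: [-0.337, 0.601, 0.654, 0.313]
ft_force: [0.2, 0.9, -1.7]
width: 0.0499
gripper_force: 30.0
```

Call:
carry_out(
  delta_pos=[
    [0,0,0],
    [0,0,0],
  ],
  delta_rot=[
    [0,0,0],
    [0,0,0],
  ],
)

```text
time_s: 11.67
tool_pos: [0.6204, 0.1428, 0.2111]
tool_rot: [-0.337, 0.602, 0.654, 0.31]
ft_force: [-0.2, -0.9, -1.5]
width: 0.0501
gripper_force: 30.0
```

```bash
python3 - <<'E'
from place import *
from h import *
log(); p,r=cur(); mid=p+r.apply(mid_t); a=r.apply(m_t); print("mid",mid.round(4),"axis",a.round(3),"rot err",np.degrees((r.inv()*Rp).as_rotvec()).round(2))
def rim(c,ax,Rr=.025):
    u=np.cross(ax,[1,0,0]);u/=np.linalg.norm(u);v=np.cross(ax,u);t=np.linspace(0,2*np.pi,40)[:,None];return c+Rr*(np.cos(t)*u+np.sin(t)*v)
out=[]
for n,(x,y) in(("top",(140,140)),("scene",(385,210))):
    im=cv2.cvtColor(arm.camera(n),cv2.COLOR_RGB2BGR)[y:y+133,x:x+133]; im=cv2.resize(im,None,fx=3,fy=3,interpolation=cv2.INTER_CUBIC)
    for s in(-1,1): cv2.polylines(im,[((proj(n,rim(mid+s*.0625*a,a))-[x,y])*3).astype(np.int32)],True,(0,255,0) if s<0 else (0,255,255),1)
    for z,col in((.02,(255,0,255)),(.1,(0,0,255))):
        u=((proj(n,[.621,.127,z])[0]-[x,y])*3).astype(int); cv2.drawMarker(im,tuple(int(i) for i in u),col,0,12,1)
    out.append(im)
cv2.imwrite("pics/hov.png",np.hstack(out))
E
```

```text
t 11.67 j [0.57, 0.738, -0.622, 1.654, -0.613, 1.095, 0.489] p [0.6204, 0.1428, 0.2111] F [-0.2, -0.9, -1.5] w 0.0501 30.0
mid [0.6217 0.1258 0.2061] axis [-0.005 -0.001 -1.   ] rot err [ 0.07  0.01 -0.37]
```

View pics/hov.png

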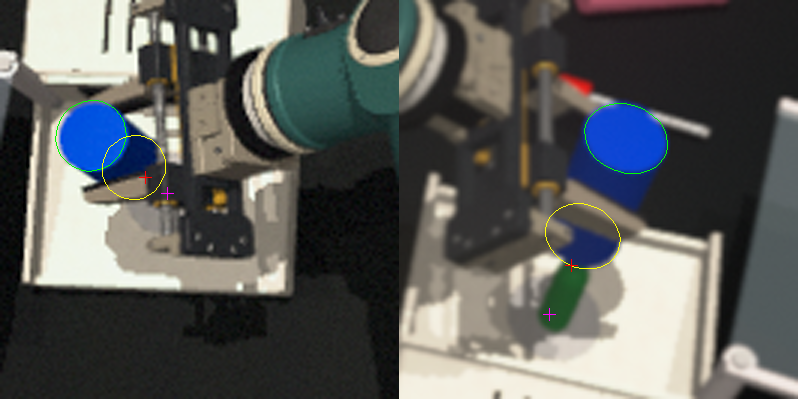

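Both predicted beaker rims match the pictures, and the mouth lies over the peg to within about 3 mm (10 mm clearance). Lowering it.

Call:
carry_out(
  delta_pos=[
    [-1.8,0,1.3],
    [-1.8,0,1.3],
    [-1.8,0,1.3],
    [-1.8,0,1.3],
    [-1.8,0,1.2],
  ],
  delta_rot=[
    [0,0,0],
    [0,0,0],
    [0,0,0],
    [0,0,0],
    [0,0,0],
  ],
)

```text
time_s: 12.18
tool_pos: [0.6223, 0.1425, 0.1024]
tool_rot: [-0.335, 0.601, 0.656, 0.311]
ft_force: [0.4, -0.2, -1.4]
width: 0.05
gripper_force: 30.0
```

Call:
carry_out(
  delta_pos=[
    [-0.4,0,0.3],
    [-0.2,0,0.1],
    [0,0,0],
  ],
  delta_rot=[
    [0,0,0],
    [0,0,0],
    [0,0,0],
  ],
)

```text
time_s: 12.43
tool_pos: [0.6219, 0.143, 0.0958]
tool_rot: [-0.336, 0.601, 0.655, 0.311]
ft_force: [0.9, -0.0, -0.6]
width: 0.0503
gripper_force: 30.0
```

```bash
python3 - <<'E'
from place import *
log(); p,r=cur(); mid=p+r.apply(mid_t); a=r.apply(m_t); print("mid",mid.round(4),"axis",a.round(3))
E
```

```text
t 12.43 j [0.548, 0.908, -0.59, 1.672, -0.59, 0.961, 0.611] p [0.6219, 0.143, 0.0958] F [0.9, -0.0, -0.6] w 0.0503 30.0
mid [0.6233 0.1261 0.0908] axis [-0.001 -0.001 -1.   ]
```

Call:
carry_out(
  delta_pos=[
    [-0.2,0,0.15],
    [-0.2,0,0.15],
    [-0.1,0,0.07],
    [0,0,0],
  ],
  delta_rot=[
    [0,0,0],
    [0,0,0],
    [0,0,0],
    [0,0,0],
  ],
)

```text
time_s: 12.77
tool_pos: [0.6212, 0.1433, 0.0886]
tool_rot: [-0.337, 0.601, 0.655, 0.311]
ft_force: [0.3, -0.1, -1.9]
width: 0.0499
gripper_force: 30.0
```

Call:
carry_out(
  delta_pos=[
    [-0.1,0,0.07],
    [0,0,0],
    [0,0,0],
  ],
  delta_rot=[
    [0,0,0],
    [0,0,0],
    [0,0,0],
  ],
)

```text
time_s: 13.02
tool_pos: [0.6211, 0.1434, 0.0871]
tool_rot: [-0.337, 0.601, 0.654, 0.311]
ft_force: [-0.1, -0.5, -1.4]
width: 0.0501
gripper_force: 30.0
```

Call:
carry_out(
  delta_pos=[
    [-0.08,0,0.06],
    [0,0,0],
    [0,0,0],
  ],
  delta_rot=[
    [0,0,0],
    [0,0,0],
    [0,0,0],
  ],
)

```text
time_s: 13.27
tool_pos: [0.6212, 0.1436, 0.0864]
tool_rot: [-0.337, 0.601, 0.654, 0.311]
ft_force: [-0.5, 0.1, 0.9]
width: 0.0497
gripper_force: 30.0
```

Call:
carry_out(
  delta_pos=[
    [-0.06,0,0.04],
    [0,0,0],
    [0,0,0],
  ],
  delta_rot=[
    [0,0,0],
    [0,0,0],
    [0,0,0],
  ],
)

```text
time_s: 13.52
tool_pos: [0.6213, 0.1437, 0.0864]
tool_rot: [-0.338, 0.601, 0.654, 0.311]
ft_force: [-0.8, -1.7, 4.9]
width: 0.05
gripper_force: 30.0
```

```bash
python3 - <<'E'
from place import *
log(); p,r=cur(); mid=p+r.apply(mid_t); a=r.apply(m_t); print("mid",mid.round(4),"axis",a.round(3))
E
```

```text
t 13.52 j [0.547, 0.924, -0.588, 1.672, -0.589, 0.952, 0.621] p [0.6213, 0.1437, 0.0864] F [-0.8, -1.7, 4.9] w 0.05 30.0
mid [0.6226 0.1268 0.0813] axis [-0.002  0.002 -1.   ]
```

Call:
carry_out(
  delta_pos=[
    [0,0,0],
    [0,0,0],
    [0,0,0],
    [0,0,0],
    [0,0,0],
  ],
  delta_rot=[
    [0,0,0],
    [0,0,0],
    [0,0,0],
    [0,0,0],
    [0,0,0],
  ],
  grip=7,
)

```text
time_s: 13.93
tool_pos: [0.621, 0.1434, 0.0851]
tool_rot: [-0.337, 0.601, 0.654, 0.311]
ft_force: [0.7, -0.8, -0.6]
width: 0.0698
gripper_force: 0.0
```

Call:
carry_out(
  delta_pos=[
    [0,0,-1],
    [0,0,-2],
    [0,0,-3],
    [0,0,-3.5],
    [0,0,-3.5],
  ],
  delta_rot=[
    [0,0,0],
    [0,0,0],
    [0,0,0],
    [0,0,0],
    [0,0,0],
  ],
)

```text
time_s: 14.35
tool_pos: [0.6296, 0.0365, 0.1618]
tool_rot: [-0.337, 0.601, 0.655, 0.31]
ft_force: [0.9, 0.4, -0.3]
width: 0.0701
gripper_force: 0.0
```

```bash
python3 - <<'E'
from plan import *
import cv2
log(); p,r=cur()
im=np.hstack([arm.camera("top")[120:320,100:300],arm.camera("scene")[180:380,320:520]])[:,:,::-1]
cv2.imwrite("pics/pl.png",cv2.resize(im,None,fx=2,fy=2,interpolation=cv2.INTER_CUBIC))
# route to above handle at q=1.68
from arc import H
t=np.arctan2(-.18,-.203)+np.radians(-2.5)-1.68; hp=H+.2713*np.array([np.cos(t),np.sin(t)]); print("handle",hp)
Rh=down(np.degrees(np.radians(-2.5)-1.68)+90)
from ik import *
k,e=fit();q=np.array(arm.read_state()["joint_positions"])
a=np.array([.45,.1,.30]); Rm=down(20)
q1,e1=track(p,r,a,Rm,q,k);q2,e2=track(a,Rm,np.array([*hp,.21]),Rh,q1,k);print(q1.round(2),e1,q2.round(2),e2)
E
```

```text
t 14.35 j [0.657, 0.839, -0.553, 1.57, -0.54, 1.193, 0.587] p [0.6296, 0.0365, 0.1618] F [0.9, 0.4, -0.3] w 0.0701 0.0
handle [0.55550878 0.4544291 ]
[ 0.26  0.1  -0.58  1.91  0.06  1.15  0.  ] 1.9211211473838518e-05 [-0.43  0.64 -0.48  1.39  0.31  1.18 -1.1 ] 2.2230234302995417e-05
```

View pics/pl.png

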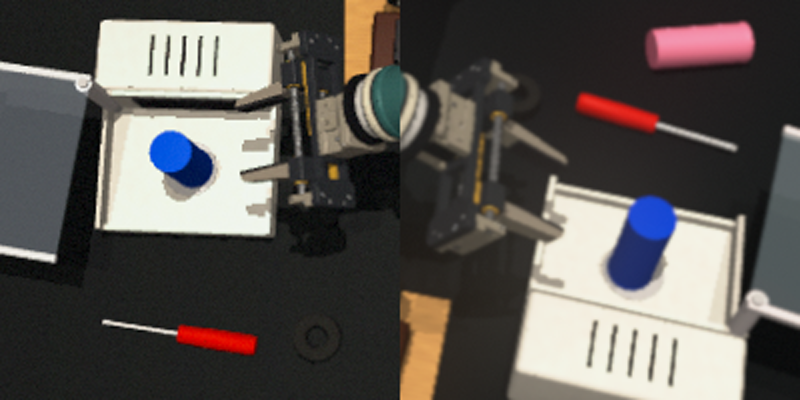

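The beaker stands upright, mouth down, over the peg on the tray. Next I return to the handle.

```bash
python3 - <<'E'
from plan import *
# commanded pose approximates measured
e=rows([((.48,.08,.30),down(5),10),((.5555,.4544,.22),down(-8.8),10)])
E
```

```text
[[1.5, -1.5, -0.3], [1.4, -1.5, -0.5], [1.4, -1.4, -0.5], [1.3, -1.5, -0.8], [1.3, -1.5, -0.8]] [[0.1, -5.4, -0.0], [0.0, -5.4, -0.1], [0.1, -5.5, -0.0], [0.1, -5.4, -0.1], [0.0, -5.4, -0.0]]
[[1.2, -1.5, -0.9], [1.1, -1.5, -1.1], [0.9, -1.5, -1.1], [0.9, -1.4, -1.3], [0.8, -1.5, -1.3]] [[0.1, -5.4, -0.1], [0.1, -5.5, -0.0], [0.0, -5.4, -0.1], [0.1, -5.4, -0.0], [0.1, -5.4, -0.1]]
[[3.7, 1.1, 0.8], [3.6, 1.0, 0.8], [3.8, 0.9, 0.8], [3.7, 0.8, 0.8], [3.7, 0.7, 0.8]] [[-0.0, -0.0, 1.4], [-0.0, -0.0, 1.4], [-0.0, -0.0, 1.3], [-0.0, -0.0, 1.4], [-0.0, -0.0, 1.4]]
[[3.8, 0.6, 0.8], [3.8, 0.6, 0.8], [3.8, 0.4, 0.8], [3.8, 0.4, 0.8], [3.8, 0.2, 0.9]] [[-0.0, -0.0, 1.4], [-0.0, -0.0, 1.4], [-0.0, -0.0, 1.4], [-0.0, -0.0, 1.3], [-0.0, -0.0, 1.4]]
max cm 3.99 deg 5.5 end [0.5552 0.4548 0.2196]
```

Call:
carry_out(
  delta_pos=[
    [1.5,-1.5,-0.3],
    [1.4,-1.5,-0.5],
    [1.4,-1.4,-0.5],
    [1.3,-1.5,-0.8],
    [1.3,-1.5,-0.8],
  ],
  delta_rot=[
    [0.1,-5.4,0],
    [0,-5.4,-0.1],
    [0.1,-5.5,0],
    [0.1,-5.4,-0.1],
    [0,-5.4,0],
  ],
)

```text
time_s: 14.87
tool_pos: [0.5528, 0.0613, 0.2308]
tool_rot: [-0.174, 0.656, 0.717, 0.159]
ft_force: [1.0, 0.1, 0.4]
width: 0.0699
gripper_force: 0.0
```

Call:
carry_out(
  delta_pos=[
    [1.2,-1.5,-0.9],
    [1.1,-1.5,-1.1],
    [0.9,-1.5,-1.1],
    [0.9,-1.4,-1.3],
    [0.8,-1.5,-1.3],
  ],
  delta_rot=[
    [0.1,-5.4,-0.1],
    [0.1,-5.5,0],
    [0,-5.4,-0.1],
    [0.1,-5.4,0],
    [0.1,-5.4,-0.1],
  ],
)

```text
time_s: 15.28
tool_pos: [0.4763, 0.0856, 0.3009]
tool_rot: [-0.002, 0.672, 0.74, -0.001]
ft_force: [-0.3, -0.6, 1.3]
width: 0.0701
gripper_force: 0.0
```

Call:
carry_out(
  delta_pos=[
    [3.7,1.1,0.8],
    [3.6,1.0,0.8],
    [3.8,0.9,0.8],
    [3.7,0.8,0.8],
    [3.7,0.7,0.8],
  ],
  delta_rot=[
    [0,0,1.4],
    [0,0,1.4],
    [0,0,1.4],
    [0,0,1.4],
    [0,0,1.4],
  ],
)

```text
time_s: 15.7
tool_pos: [0.5125, 0.2745, 0.2599]
tool_rot: [-0.004, 0.716, 0.698, -0.0]
ft_force: [0.8, -1.3, -0.7]
width: 0.0702
gripper_force: 0.0
```

Call:
carry_out(
  delta_pos=[
    [3.8,0.6,0.8],
    [3.8,0.6,0.8],
    [3.8,0.4,0.8],
    [3.8,0.4,0.8],
    [3.8,0.2,0.9],
  ],
  delta_rot=[
    [0,0,1.4],
    [0,0,1.4],
    [0,0,1.4],
    [0,0,1.4],
    [0,0,1.4],
  ],
)

```text
time_s: 16.12
tool_pos: [0.5486, 0.4627, 0.2194]
tool_rot: [-0.004, 0.758, 0.653, -0.001]
ft_force: [0.4, -1.1, 0.8]
width: 0.0701
gripper_force: 0.0
```

Call:
carry_out(
  delta_pos=[
    [0,0,0],
    [0,0,0],
  ],
  delta_rot=[
    [0,0,0],
    [0,0,0],
  ],
)

```text
time_s: 16.28
tool_pos: [0.5464, 0.4632, 0.2178]
tool_rot: [-0.005, 0.756, 0.655, -0.002]
ft_force: [-0.3, -1.3, 1.2]
width: 0.07
gripper_force: 0.0
```

```bash
python3 - <<'E'
from plan import *
import cv2
from h import proj
log(); p,r=cur(); print("err",np.degrees((r.inv()*down(-8.8)).as_rotvec()).round(2), "tool shift cm",(100*r.inv().apply(np.array([.5555,.4544,.1066])-p)).round(2))
im=arm.camera('wrist'); c=arm.calibration('wrist'); T=np.eye(4);T[:3,:3]=r.as_matrix();T[:3,3]=p
V=np.linalg.inv(T@c['hand_eye'])
print(proj('w',np.array([[.5555,.4544,z] for z in(.156,.125,.077)]),V,c).round(1).tolist())
h=cv2.cvtColor(im,cv2.COLOR_RGB2HSV); m=cv2.inRange(h,(0,150,70),(8,255,255)); 
for y in range(200,300,8):
    x=np.where(m[y,200:430])[0]; 
    if len(x): print(y,x.min()+200,x.max()+200)
E
```

```text
t 16.28 j [-0.444, 0.637, -0.478, 1.386, 0.287, 1.192, -1.091] p [0.5464, 0.4632, 0.2178] F [-0.3, -1.3, 1.2] w 0.07 0.0
err [-0.61 -0.2   0.6 ] tool shift cm [-0.78  1.15 11.11]
[[333.7, 276.3], [332.3, 259.5], [330.6, 239.6]]
232 329 340
240 327 343
248 328 344
256 328 346
264 329 347
272 329 346
280 329 343
288 330 343
296 331 331
```

Call:
carry_out(
  delta_pos=[
    [-0.8,1.3,1],
    [0,0,2.5],
    [0,0,2.5],
    [0,0,2.5],
    [0,0,2.5],
  ],
  delta_rot=[
    [-0.6,-0.2,0.6],
    [0,0,0],
    [0,0,0],
    [0,0,0],
    [0,0,0],
  ],
)

```text
time_s: 16.75
tool_pos: [0.563, 0.4478, 0.1095]
tool_rot: [0.002, 0.762, 0.648, 0.002]
ft_force: [0.6, -0.4, 0.3]
width: 0.0699
gripper_force: 0.0
```

Call:
carry_out(
  delta_pos=[
    [0,0,0],
    [0,0,0],
    [0,0,0],
    [0,0,0],
    [0,0,0],
  ],
  delta_rot=[
    [0,0,0],
    [0,0,0],
    [0,0,0],
    [0,0,0],
    [0,0,0],
  ],
  grip=0,
)

```text
time_s: 17.17
tool_pos: [0.5618, 0.4517, 0.1122]
tool_rot: [0.001, 0.761, 0.649, 0.003]
ft_force: [0.5, 1.3, 0.7]
width: 0.0387
gripper_force: 0.0
```

Call:
carry_out(
  delta_pos=[
    [0,0,0],
    [0,0,0],
    [0,0,0],
    [0,0,0],
    [0,0,0],
  ],
  delta_rot=[
    [0,0,0],
    [0,0,0],
    [0,0,0],
    [0,0,0],
    [0,0,0],
  ],
)

```text
time_s: 17.58
tool_pos: [0.5604, 0.4517, 0.1102]
tool_rot: [0.001, 0.761, 0.649, 0.002]
ft_force: [-0.2, 0.7, 1.9]
width: 0.0113
gripper_force: 30.0
```

```bash
python3 arc.py 0.02 25
```

```text
t 17.58 j [-0.446, 0.737, -0.437, 1.468, 0.344, 1.009, -1.124] p [0.5604, 0.4517, 0.1102] F [-0.2, 0.7, 1.9] w 0.0113 30.0
q now 1.6899255221854892 radius 0.26640471322409853
[[-1.2, -1.3, -0.0], [-1.2, -1.3, -0.0], [-1.2, -1.3, -0.0], [-1.2, -1.4, -0.0], [-1.2, -1.3, -0.0]] [[0.0, 0.0, -3.8], [0.0, 0.0, -3.9], [0.0, 0.0, -3.8], [0.0, 0.0, -3.8], [0.0, 0.1, -3.8]]
[[-1.2, -1.3, -0.0], [-1.2, -1.3, -0.0], [-1.3, -1.3, -0.1], [-1.2, -1.3, 0.0], [-1.2, -1.4, 0.0]] [[0.0, -0.0, -3.9], [0.0, -0.0, -3.8], [0.1, 0.0, -3.8], [-0.0, 0.0, -3.8], [-0.0, 0.0, -3.9]]
[[-1.2, -1.3, 0.0], [-1.2, -1.3, 0.0], [-1.2, -1.3, 0.0], [-1.2, -1.3, 0.0], [-1.2, -1.4, 0.0]] [[-0.0, 0.0, -3.8], [-0.0, 0.0, -3.8], [-0.0, 0.1, -3.9], [-0.0, -0.0, -3.8], [0.0, -0.0, -3.8]]
[[-1.3, -1.3, -0.0], [-1.2, -1.3, -0.0], [-1.2, -1.4, -0.0], [-1.2, -1.3, -0.0], [-1.2, -1.3, -0.0]] [[0.0, -0.0, -3.8], [0.0, 0.0, -3.9], [0.0, 0.0, -3.8], [0.0, 0.0, -3.8], [0.0, 0.0, -3.8]]
[[-1.3, -1.3, -0.0], [-1.2, -1.4, -0.0], [-1.2, -1.3, -0.0], [-1.2, -1.3, -0.1], [-1.3, -1.4, 0.0]] [[0.1, 0.1, -3.9], [-0.0, -0.0, -3.8], [-0.0, -0.0, -3.8], [-0.0, -0.0, -3.9], [-0.0, -0.0, -3.8]]
max cm 1.91 deg 3.9 end [0.4889 0.0594 0.1105]
```

```bash
sed -i 's/rad=r0+(.2713-r0)\*i\/n/rad=r0/' arc.py; python3 arc.py 0.02 25
```

```text
t 17.58 j [-0.446, 0.737, -0.437, 1.468, 0.344, 1.009, -1.124] p [0.5604, 0.4517, 0.1102] F [-0.2, 0.7, 1.9] w 0.0113 30.0
q now 1.6899255221854892 radius 0.26640471322409853
[[-1.2, -1.3, -0.0], [-1.2, -1.3, -0.0], [-1.3, -1.3, -0.0], [-1.2, -1.3, -0.0], [-1.2, -1.3, -0.0]] [[0.0, 0.0, -3.8], [0.0, 0.0, -3.9], [0.0, 0.0, -3.8], [0.0, 0.0, -3.8], [0.0, 0.1, -3.8]]
[[-1.2, -1.3, -0.0], [-1.2, -1.3, -0.0], [-1.2, -1.3, -0.1], [-1.3, -1.3, 0.0], [-1.2, -1.3, 0.0]] [[0.0, -0.0, -3.9], [0.0, -0.0, -3.8], [0.1, 0.0, -3.8], [-0.0, 0.0, -3.8], [-0.0, 0.0, -3.9]]
[[-1.2, -1.3, 0.0], [-1.2, -1.3, 0.0], [-1.2, -1.3, 0.0], [-1.3, -1.3, 0.0], [-1.2, -1.3, 0.0]] [[-0.0, 0.0, -3.8], [-0.0, 0.0, -3.8], [-0.0, 0.1, -3.9], [-0.0, -0.0, -3.8], [0.0, -0.0, -3.8]]
[[-1.2, -1.3, -0.0], [-1.2, -1.3, -0.0], [-1.2, -1.3, -0.0], [-1.3, -1.3, -0.0], [-1.2, -1.2, -0.0]] [[0.0, -0.0, -3.8], [0.0, 0.0, -3.9], [0.0, 0.0, -3.8], [0.0, 0.0, -3.8], [0.0, 0.0, -3.8]]
[[-1.2, -1.3, -0.0], [-1.2, -1.3, -0.0], [-1.2, -1.3, -0.0], [-1.2, -1.3, -0.1], [-1.3, -1.3, 0.0]] [[0.1, 0.1, -3.9], [-0.0, -0.0, -3.8], [-0.0, -0.0, -3.8], [-0.0, -0.0, -3.9], [-0.0, -0.0, -3.8]]
max cm 1.84 deg 3.9 end [0.4928 0.063  0.1106]
```

Call:
carry_out(
  delta_pos=[
    [-1.2,-1.3,0],
    [-1.2,-1.3,0],
    [-1.3,-1.3,0],
    [-1.2,-1.3,0],
    [-1.2,-1.3,0],
  ],
  delta_rot=[
    [0,0,-3.8],
    [0,0,-3.9],
    [0,0,-3.8],
    [0,0,-3.8],
    [0,0,-3.8],
  ],
)

```text
time_s: 18.0
tool_pos: [0.4938, 0.3923, 0.1101]
tool_rot: [0.001, 0.641, 0.768, 0.002]
ft_force: [0.6, -0.4, 2.0]
width: 0.0114
gripper_force: 30.0
```

Call:
carry_out(
  delta_pos=[
    [-1.2,-1.3,0],
    [-1.2,-1.3,0],
    [-1.2,-1.3,0],
    [-1.3,-1.3,0],
    [-1.2,-1.3,0],
  ],
  delta_rot=[
    [0,0,-3.9],
    [0,0,-3.8],
    [0,0,-3.8],
    [0,0,-3.8],
    [0,0,-3.9],
  ],
)

```text
time_s: 18.42
tool_pos: [0.4509, 0.3147, 0.1101]
tool_rot: [0.001, 0.504, 0.864, 0.002]
ft_force: [1.0, 0.3, 3.7]
width: 0.0112
gripper_force: 30.0
```

```bash
python3 arc.py 0.03 15
```

```text
t 18.42 j [-0.166, 0.53, -0.644, 1.905, 0.422, 0.84, -0.516] p [0.4509, 0.3147, 0.1101] F [1.0, 0.3, 3.7] w 0.0112 30.0
q now 1.019323545323675 radius 0.26662180977582156
[[-1.2, -1.3, -0.0], [-1.2, -1.3, -0.0], [-1.2, -1.3, -0.0], [-1.2, -1.2, -0.0], [-1.2, -1.3, -0.0]] [[-0.0, 0.0, -3.8], [-0.0, 0.0, -3.8], [-0.0, 0.1, -3.7], [-0.0, -0.0, -3.8], [-0.0, -0.0, -3.8]]
[[-1.2, -1.3, -0.0], [-1.2, -1.3, -0.0], [-1.2, -1.3, -0.0], [-1.2, -1.3, -0.0], [-1.2, -1.2, -0.1]] [[-0.0, 0.0, -3.8], [-0.0, 0.0, -3.8], [-0.0, 0.0, -3.7], [-0.0, 0.1, -3.8], [-0.0, -0.0, -3.8]]
[[-1.2, -1.3, 0.0], [-1.2, -1.3, 0.0], [-1.2, -1.3, 0.0], [-1.2, -1.3, 0.0], [-1.2, -1.3, 0.0]] [[-0.0, -0.0, -3.8], [-0.0, 0.0, -3.7], [-0.0, 0.0, -3.8], [-0.0, 0.0, -3.8], [-0.0, 0.1, -3.8]]
max cm 1.77 deg 3.8 end [0.4904 0.0644 0.1103]
```

Call:
carry_out(
  delta_pos=[
    [-1.2,-1.3,0],
    [-1.2,-1.3,0],
    [-1.2,-1.3,0],
    [-1.2,-1.2,0],
    [-1.2,-1.3,0],
  ],
  delta_rot=[
    [0,0,-3.8],
    [0,0,-3.8],
    [0,0,-3.7],
    [0,0,-3.8],
    [0,0,-3.8],
  ],
)

```text
time_s: 18.83
tool_pos: [0.4359, 0.2287, 0.11]
tool_rot: [0.002, 0.355, 0.935, 0.001]
ft_force: [0.5, 0.4, 4.8]
width: 0.0116
gripper_force: 30.0
```

Call:
carry_out(
  delta_pos=[
    [-1.2,-1.3,0],
    [-1.2,-1.3,0],
    [-1.2,-1.3,0],
    [-1.2,-1.3,0],
    [-1.2,-1.2,0],
  ],
  delta_rot=[
    [0,0,-3.8],
    [0,0,-3.8],
    [0,0,-3.7],
    [0,0,-3.8],
    [0,0,-3.8],
  ],
)

```text
time_s: 19.25
tool_pos: [0.4498, 0.1417, 0.11]
tool_rot: [0.002, 0.197, 0.98, 0.001]
ft_force: [-1.3, 0.2, 6.3]
width: 0.0115
gripper_force: 30.0
```

```bash
python3 arc.py 0.05 5
```

```text
t 19.25 j [0.31, 0.463, -0.825, 2.078, 0.481, 0.793, 0.364] p [0.4498, 0.1417, 0.11] F [-1.3, 0.2, 6.3] w 0.0115 30.0
q now 0.3582914042217737 radius 0.2664773307941685
[[-1.1, -1.2, 0.0], [-1.1, -1.2, 0.0], [-1.2, -1.2, 0.0], [-1.1, -1.2, 0.0], [-1.1, -1.2, 0.0]] [[-0.0, 0.0, -3.5], [-0.0, 0.0, -3.6], [-0.0, 0.0, -3.5], [-0.1, 0.0, -3.5], [0.0, 0.0, -3.6]]
max cm 1.7 deg 3.6 end [0.4874 0.069  0.1101]
```

Call:
carry_out(
  delta_pos=[
    [-1.1,-1.2,0],
    [-1.1,-1.2,0],
    [-1.2,-1.2,0],
    [-1.1,-1.2,0],
    [-1.1,-1.2,0],
  ],
  delta_rot=[
    [0,0,-3.5],
    [0,0,-3.6],
    [0,0,-3.5],
    [0,0,-3.5],
    [0,0,-3.6],
  ],
)

```text
time_s: 19.67
tool_pos: [0.4877, 0.0689, 0.1101]
tool_rot: [0.002, 0.045, 0.999, 0.0]
ft_force: [1.8, 0.4, 2.8]
width: 0.0115
gripper_force: 30.0
```

Call:
carry_out(
  delta_pos=[
    [-0.3,-0.3,0],
    [-0.3,-0.3,0],
    [0,0,0],
  ],
  delta_rot=[
    [0,0,-0.9],
    [0,0,-0.9],
    [0,0,0],
  ],
)

```text
time_s: 19.92
tool_pos: [0.4931, 0.0616, 0.11]
tool_rot: [0.002, 0.031, 1.0, -0.0]
ft_force: [-3.1, -1.6, 8.8]
width: 0.0113
gripper_force: 30.0
```

```bash
python3 arc.py -0.02 4
```

```text
t 19.92 j [0.516, 0.53, -0.879, 2.018, 0.552, 0.842, 0.831] p [0.4931, 0.0616, 0.11] F [-3.1, -1.6, 8.8] w 0.0113 30.0
q now 0.015074623860432852 radius 0.26641254986299073
[[-0.2, -0.2, 0.0], [-0.1, -0.1, 0.0], [-0.2, -0.2, 0.0], [-0.1, -0.2, 0.0]] [[-0.0, -0.0, -0.5], [-0.0, -0.0, -0.5], [-0.0, -0.0, -0.5], [-0.0, -0.0, -0.5]]
max cm 0.28 deg 0.5 end [0.4988 0.0544 0.11  ]
```

Call:
carry_out(
  delta_pos=[
    [-0.2,-0.2,0],
    [-0.1,-0.1,0],
    [0,0,0],
  ],
  delta_rot=[
    [0,0,-0.5],
    [0,0,-0.4],
    [0,0,0],
  ],
)

```text
time_s: 20.17
tool_pos: [0.4953, 0.059, 0.11]
tool_rot: [0.002, 0.023, 1.0, -0.0]
ft_force: [-2.2, -2.6, 8.5]
width: 0.0114
gripper_force: 30.0
```

Call:
carry_out(
  delta_pos=[
    [-0.2,-0.2,0],
    [-0.1,-0.1,0],
    [0,0,0],
  ],
  delta_rot=[
    [0,0,-0.5],
    [0,0,-0.4],
    [0,0,0],
  ],
)

```text
time_s: 20.42
tool_pos: [0.498, 0.0557, 0.11]
tool_rot: [0.001, 0.015, 1.0, -0.001]
ft_force: [-2.9, -3.3, 8.5]
width: 0.0114
gripper_force: 30.0
```

```bash
python3 arc.py -0.05 4
```

```text
t 20.42 j [0.528, 0.539, -0.883, 2.008, 0.56, 0.851, 0.872] p [0.498, 0.0557, 0.11] F [-2.9, -3.3, 8.5] w 0.0114 30.0
q now -0.013608660323870363 radius 0.26638692149654775
[[-0.2, -0.2, 0.0], [-0.1, -0.2, 0.0], [-0.2, -0.1, 0.0], [-0.1, -0.2, 0.0]] [[-0.0, -0.0, -0.5], [-0.0, -0.0, -0.5], [-0.0, -0.0, -0.6], [-0.0, -0.0, -0.5]]
max cm 0.28 deg 0.6 end [0.5038 0.0486 0.11  ]
```

Still moving freely, so I continue in small steps until it meets the stop.

Call:
carry_out(
  delta_pos=[
    [-0.2,-0.2,0],
    [-0.1,-0.2,0],
    [0,0,0],
  ],
  delta_rot=[
    [0,0,-0.5],
    [0,0,-0.4],
    [0,0,0],
  ],
)

```text
time_s: 20.67
tool_pos: [0.4984, 0.0554, 0.1099]
tool_rot: [-0.0, 0.006, 1.0, 0.001]
ft_force: [-9.7, 5.1, 11.3]
width: 0.0112
gripper_force: 30.0
```

Call:
carry_out(
  delta_pos=[
    [-0.2,-0.2,0],
    [-0.1,-0.1,0],
    [0,0,0],
  ],
  delta_rot=[
    [0,0,-0.5],
    [0,0,-0.4],
    [0,0,0],
  ],
)

```text
time_s: 20.92
tool_pos: [0.4984, 0.0555, 0.1098]
tool_rot: [-0.003, -0.003, 1.0, 0.003]
ft_force: [-17.7, 11.4, 17.2]
width: 0.0112
gripper_force: 30.0
```

```bash
python3 arc.py -0.08 4; python3 - <<'E'
from bench import arm
import numpy as np,cv2
im=np.hstack([arm.camera("top")[120:320,100:300],arm.camera("scene")[180:380,320:520]])[:,:,::-1]
cv2.imwrite("pics/shut.png",cv2.resize(im,None,fx=2,fy=2,interpolation=cv2.INTER_CUBIC))
E
```

```text
t 20.92 j [0.54, 0.55, -0.894, 2.001, 0.558, 0.86, 0.914] p [0.4984, 0.0555, 0.1098] F [-17.7, 11.4, 17.2] w 0.0112 30.0
q now -0.015439170853751842 radius 0.26619111231690296
[[-0.3, -0.3, -0.0], [-0.3, -0.4, -0.0], [-0.2, -0.3, -0.0], [-0.3, -0.3, -0.0]] [[0.0, 0.0, -0.9], [0.0, 0.0, -0.9], [0.0, 0.0, -1.0], [0.0, 0.0, -0.9]]
max cm 0.5 deg 1.0 end [0.5098 0.0428 0.1097]
```

View pics/shut.png

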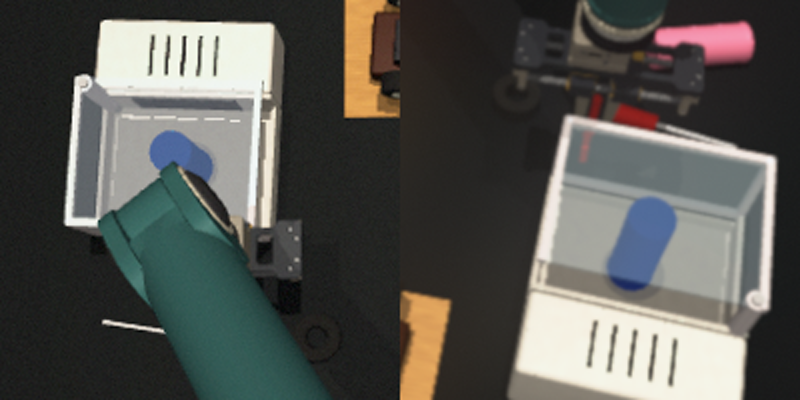

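The hood is against its stop: about 21 N along the swing and no more motion, and the picture shows it square on the cabinet with the beaker inside. I ease off most of the push, let go and lift away.

Call:
carry_out(
  delta_pos=[
    [0.2,0.2,0],
    [0.1,0.1,0],
    [0,0,0],
  ],
  delta_rot=[
    [0,0,0.5],
    [0,0,0.4],
    [0,0,0],
  ],
)

```text
time_s: 21.27
tool_pos: [0.4985, 0.0554, 0.1099]
tool_rot: [0.0, 0.006, 1.0, 0.001]
ft_force: [-8.1, 4.3, 11.4]
width: 0.0114
gripper_force: 30.0
```

Call:
carry_out(
  delta_pos=[
    [0,0,0],
    [0,0,0],
    [0,0,0],
    [0,0,0],
    [0,0,0],
  ],
  delta_rot=[
    [0,0,0],
    [0,0,0],
    [0,0,0],
    [0,0,0],
    [0,0,0],
  ],
  grip=6,
)

```text
time_s: 21.68
tool_pos: [0.501, 0.0524, 0.1092]
tool_rot: [0.002, 0.007, 1.0, 0.0]
ft_force: [-0.3, 0.2, -0.4]
width: 0.0426
gripper_force: 0.0
```

Call:
carry_out(
  delta_pos=[
    [0,0,0],
    [0,0,-1],
    [0,0,-3],
    [0,0,-3],
    [0,0,-3],
  ],
  delta_rot=[
    [0,0,0],
    [0,0,0],
    [0,0,0],
    [0,0,0],
    [0,0,0],
  ],
)

```text
time_s: 22.1
tool_pos: [0.5001, 0.053, 0.2109]
tool_rot: [0.001, 0.006, 1.0, 0.001]
ft_force: [1.5, 0.8, 0.1]
width: 0.0602
gripper_force: 0.0
```

Call:
carry_out(
  delta_pos=[
    [0,-1,-3],
    [1,-3,-1],
    [1,-3.5,0],
    [1,-3.5,0],
    [1,-3.5,0],
  ],
  delta_rot=[
    [0,0,0],
    [0,0,0],
    [0,0,0],
    [0,0,0],
    [0,0,0],
  ],
)

```text
time_s: 22.52
tool_pos: [0.4579, -0.093, 0.25]
tool_rot: [0.002, 0.006, 1.0, -0.0]
ft_force: [0.3, -0.2, -0.2]
width: 0.0603
gripper_force: 0.0
```

Call:
carry_out(
  delta_pos=[
    [0,-3.5,0],
    [0,-3.5,0],
    [0,-3.5,0],
    [0,-2,0],
    [0,0,0],
  ],
  delta_rot=[
    [0,0,0],
    [0,0,0],
    [0,0,0],
    [0,0,0],
    [0,0,0],
  ],
)

```text
time_s: 22.93
tool_pos: [0.456, -0.2222, 0.2491]
tool_rot: [0.002, 0.011, 1.0, 0.0]
ft_force: [0.4, -1.5, -0.3]
width: 0.0599
gripper_force: 0.0
```

```bash
python3 - <<'E'
from plan import *
import cv2
log()
t=arm.camera("top");s=arm.camera("scene")
a=cv2.resize(np.hstack([t[120:320,100:300],s[180:380,360:560]]),None,fx=2,fy=2,interpolation=cv2.INTER_CUBIC)
b=np.hstack([t[80:280,240:640],s[120:320,100:500]]);
cv2.imwrite("pics/fin.png",np.vstack([a,b])[:,:,::-1])
E
```

```text
t 22.93 j [1.21, 0.354, -0.992, 1.865, 0.331, 1.097, 1.643] p [0.456, -0.2222, 0.2491] F [0.4, -1.5, -0.3] w 0.0599 0.0
```

View pics/fin.png

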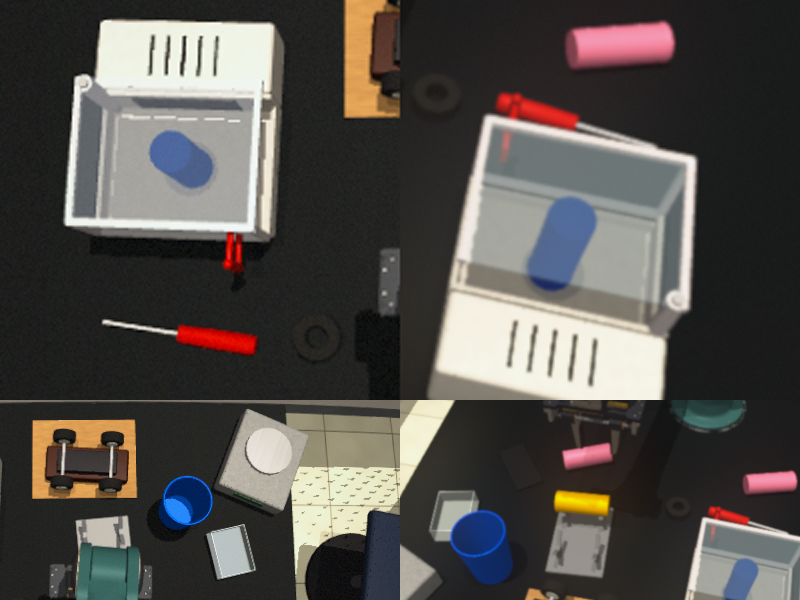

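The hood is shut and square on the cabinet, with the blue beaker upright over the peg. The yellow beaker is in its place, the bystanders are unmoved, and the arm touches nothing.

```bash
python3 -c "
from bench import arm
print(arm.close_job())"
```

```text
the job is handed in; nothing more can be done
None
```

The job is handed in at about 23 s: the blue beaker stands mouth down over the green peg with its rim on the tray, the hood is shut against its stop, and the yellow beaker and everything else on the bench stayed in place.

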